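# Pin the gate of the broken-glass chute

### The job

The gate at the head of the broken-glass chute stands unhinged on the shelf: push it home so that its knuckle sits between the two knuckles of the hinge bracket, then take the hinge pin out of the tube rack, feel it into the knuckles and press it down through all three until its collar rests on the top one. The bracket is adjustable and not exactly where its drawing puts it, so feel your way and never force the pin or the gate: the knuckles bend at about 50 N. Let go at the end and leave the other things on the shelf where they are.

Things in the scene. Friction and masses are not known exactly. Their poses are not given: they have to be found in the camera images.
- shelf: Fixed aluminium shelf, deck top 180 mm above the bench, with a steel chute down into a grey bin on its -y side. Origin: on the bench, under the nominal hinge axis; +x from the gate's free end towards the hinge, +y along the shelf away from the chute, z up. The deck spans x -175..85, y -27..400 mm. A fixed white tube rack (50 x 160 mm, 70 high, row along y within 0.12 rad) stands on it.
- hinge_nominal (a point): Nominal centre of the upper knuckle's top mouth (fixed to the shelf, 240 mm up, same axes). The steel bracket is bolted tight in slots along y, so the common axis of its knuckles is up to 9 mm off this in y, 0 in x. Upper knuckle 20 mm outside, bore 12.2, 0 to 18 mm below the mouth; lower one bore 14.6, 38 to 54 below; the gate's goes between. A spring plunger drags on the pin (some 10 N).
- gate: Loose gate, 0.4 kg, on the deck 14 to 22 mm short of home. Origin: on its knuckle's axis, at its underside; x as the shelf's. Panel 16 mm thick, 58 high, foot 44 wide; free end face at x -140. Knuckle 24 mm outside, bore 15.2, countersunk to 21; 24.5 to 39.5 mm up. Pushed along +x (10 to 20 N) it slides between flared cheeks (some 4 mm play each side in y) to a seat, in line in x within 1 mm.
- pin_grip (a point): Steel hinge pin (80 g) hanging upright by its collar in a hole near one end of the rack. This point: middle of its round grip, 16 mm diameter, 30 long. z up the pin. Collar 23 mm diameter, 5 thick, its top 15 mm and underside 20 mm below this point; shank 10 mm diameter, 56 long under the collar, nose bevelled to 9 mm over the last 3 mm. Home: collar underside on the upper knuckle's mouth.
- tube_mid (a point): Cracked glass test tube, 16 mm diameter, 110 tall, standing in the rack 110 mm from the pin; middle of the tube. Not to be disturbed.
- bottle_mid (a point): Brown glass dropper bottle, 42 mm diameter, 107 tall, on the deck; point 40 mm above its foot. Not to be disturbed.
- bulb_mid (a point): Orange rubber bulb, 52 mm diameter, 70 tall, standing on the deck; point half-way up. Not to be disturbed.
- spotplate_mid (a point): Heavy porcelain spot plate, 75 x 98 x 14 mm, lying on the deck; its middle. Not to be disturbed.
Not all that is in view belongs to the job. Leave any purple look-alike of the gate alone. Leave any red look-alike of the part that bears pin_grip alone.

How it is judged:
At the end, for the whole second after the job is handed in: The pin stands upright through the bracket's knuckles and the gate's, its collar within 2 mm of the upper knuckle; the gate stands upright on the deck across the chute's head (within 20 degrees); both are at rest and let go (z of pin_grip in the frame of shelf between 0.256 and 0.262 m and horizontal distance between pin_grip and gate below 0.0045 m and x of pin_grip in the frame of shelf between -0.005 and 0.005 m and y of pin_grip in the frame of shelf between -0.014 and 0.014 m and angle between each of pin_grip, gate's own z axis and vertical below 0.07 rad and angle between the x axis of gate and the x axis of shelf, either way round below 0.35 rad and linear speed of each of pin, gate below 0.02 m/s); the robot touches nothing.
It fails at once if the pin is pushed against the hinge with more than 50 N (contact force between pin and shelf above 50 N).
It fails at once if the gate is pushed against the shelf or its hinge with more than 50 N (contact force between gate and shelf above 50 N).
It fails at once if the test tube, dropper bottle, rubber bulb or spot plate is disturbed (moved over 25 mm) (distance of any of tube_mid, bottle_mid, bulb_mid, spotplate_mid from where it was at the start of the episode above 0.025 m).
It also fails if it takes over 72 s, if anything falls off the work surface, if the arm or the gripper's body presses on something with over 40 N, if the wrist force passes 120 N, or if a joint passes its speed limit or range.

### The arm

A 7-joint arm with a two-finger parallel gripper is mounted at the origin on the work surface. World frame = base frame: x ahead of the robot, y to its left, z up, the work surface at z = 0. Lengths are in m, angles in rad, forces in N, time in s.
With the tool pointing down it reaches from about 0.35 to 0.9 m from the base axis. Payload 19.9 kg.
Tool frame: the origin (TCP) lies on the centre line of the jaws, within the pads' length; the fingertips stand 19 mm ahead of it and the grasp point (between the pads) is the TCP (bot.tip_extent is the y of the fingertips in the tool frame, in m); y points along the fingers, x is the direction in which the jaws open and shut, and the axes are right-handed (so a half turn about y gives the same grasp; the last joint's range is limited). The gripper opens to 94 mm and grips with 3 to 60 N. Pads are 16 mm wide; open, the fingers measure 119 mm over their backs; the gripper's body (75 mm by 177 mm) begins 78 mm behind the grasp point.
Start: joints at [-1.222, 0.417, -0.01, 1.614, 0.005, 1.111, -0.053], TCP at [0.237, 0.578, 0.2] pointing down, gripper open.
Joint ranges: [-2.81, 2.81], [-0.39, 2.02], [-1.27, 1.25], [0.06, 2.57], [-1.19, 4.33], [0.19, 2], [-2.82, 2.82]. Speed limits (rad/s): [1.89, 1.89, 2.39, 2.39, 3.01, 3.01, 3.01].

### API

Orientations are given as a rotation vector (axis times angle).
In Python, from workcell import bot gives the robot as it stands. The module is installed in compiled form; this text tells all that it offers.
- The arm moves only by the tool step_arm, never from a script. Its argument "commands" is a list that holds one entry, the list of rows, each a list of 7 numbers: the shift along the tool's x, y, z in cm, then the turn, a rotation vector about the tool's x, y, z in degrees, then the gripper command: -1 is fully open, 1 is shut, values between are in proportion. In form: [[[dx, dy, dz, ax, ay, az, jaw], ...]]. A call has 1 to 20 rows; each row is the pose to reach, as a shift and turn from the pose commanded when the call began, along the tool's axes at that moment; what a row does not reach only later rows make up. A row lasts 1/10 s, in which the tool goes at most 50 mm and 8.59 degrees, less where a joint would pass 70% of its speed; a pose out of reach is approached as far as the arm can. A call with a gripper value outside its range is refused whole. The fingers move at their own pace and stop on an object; "squeeze" is the grip in N (left out, the last holds). Time passes only in rows, so rows that repeat a pose let the fingers close. It gives the time, the measured TCP pose, the force and the opening at its end, in the units of the state.
- bot.get_state(): the state, without advancing time (a new reading comes with each control period).
- bot.read_camera(name): name is "side" or "top"; returns a dict with "color" (384x512x3 uint8, red, green, blue), "vfov" (degrees; the focal length in pixels is half the picture's height over the tangent of half this angle, whatever the lens; pixels are square), "cx", "cy" (the principal point, pixels), "pose" (4x4, takes a point from camera to world coordinates). Camera axes: x right, y down, z forward; pixel columns grow to the right and rows downward; lengths in m; the calibration is good to about 2 mm. A picture is of the moment at which its call begins. There is no depth.
- bot.hand_in(): hands the job in, once; it reports no verdict.
The state is a dict: "t": time; "joints": joint angles; "qvel": joint speeds; "joint_torque": joint torques, N m; "ee_pos": TCP position; "ee_rot": TCP orientation; "ft_force": force on the tool from outside, world axes, zero at the start; "torque": the same for the moment, N m; "opening": opening from 0.0 (shut) to 1.0 (fully open).
Only numpy, scipy, OpenCV 4.12 (cv2) and the standard library are available. Lean on these libraries where they do the work, as an engineer would, in place of code of your own. Each camera call takes 0.05 s, during which the arm holds its last target.

## Working session

There is one attempt and no reset: what is moved stays moved. The work goes in short steps, Python scripts to look and compute and a tool call to move; the robot and the scene stay as the last step left them, time stands still between calls to the robot, and variables do not carry over. Pictures are saved under pics/ and viewed, and the job is handed in when it is done.

Besides the shell and the picture viewer there is one more tool, called after "Request:" as a command line: name --argument value ..., lists and objects as JSON in quotes. step_arm: Moves the arm, as the interface text tells. Its arguments: {"type":"object","properties":{"commands":{"type":"array"},"squeeze":{"type":"number"}},"required":["commands"]}

```bash
mkdir -p pics; ls
python3 - <<'E'
from workcell import bot
import cv2,numpy as np
np.set_printoptions(precision=4,suppress=True)
print(bot.get_state(), bot.tip_extent)
for n in("side","top"):
    c=bot.read_camera(n); cv2.imwrite(f"pics/{n}0.png",c["color"][:,:,::-1]); print(n,c["vfov"],c["cx"],c["cy"],c["pose"], c.keys())
E
```

```text
pics
{'t': 0.0, 'joints': array([-1.2225,  0.418 , -0.0103,  1.6142,  0.0047,  1.1107, -0.053 ]), 'qvel': array([ 0.001 ,  0.0017, -0.0002, -0.    , -0.0008,  0.0016,  0.0006]), 'joint_torque': array([  0.0002, -85.1255,   0.6392, -42.5983,  -0.0487,   0.0189,
         0.0002]), 'ee_pos': array([0.2373, 0.5777, 0.1989]), 'ee_rot': array([-1.3695, -0.9167,  0.9184]), 'ft_force': array([-0.167 , -0.4348,  0.4985]), 'torque': array([-0.0264,  0.0476,  0.0249]), 'opening': 1.0004036254925337} 0.019
side 50.76736916358883 250.0398023260851 197.96019797188922 [[ 0.8447 -0.2644  0.4654  0.2119]
 [-0.5351 -0.4368  0.7231 -0.383 ]
 [ 0.0121 -0.8599 -0.5104  0.5627]
 [ 0.      0.      0.      1.    ]] dict_keys(['color', 'vfov', 'cx', 'cy', 'pose'])
top 52.745058532661304 261.47927489278 189.99502749989858 [[-0.0501 -0.9695  0.2401  0.3859]
 [-0.9987  0.0479 -0.0149  0.1918]
 [ 0.0029 -0.2406 -0.9706  0.8802]
 [ 0.      0.      0.      1.    ]] dict_keys(['color', 'vfov', 'cx', 'cy', 'pose'])
```

View pics/side0.png

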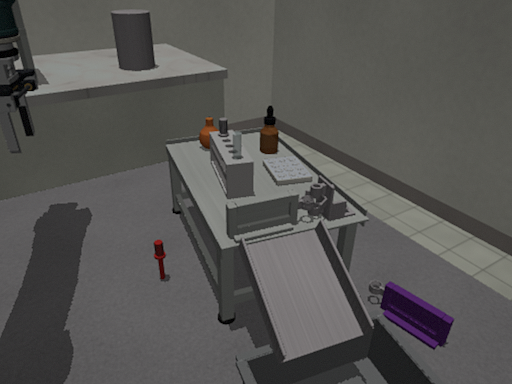

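View pics/top0.png

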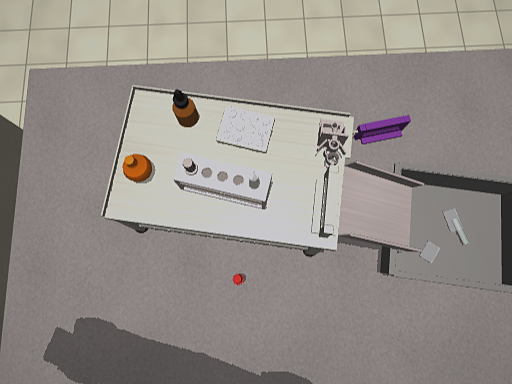

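Run:
```python
import cv2
t=cv2.imread("pics/top0.png"); s=cv2.imread("pics/side0.png")
def crop(i,x0,x1,y0,y1,n):
    k=min(800/(x1-x0),600/(y1-y0)); cv2.imwrite(n,cv2.resize(i[y0:y1,x0:x1],None,fx=k,fy=k,interpolation=cv2.INTER_CUBIC)); print(n,k)
crop(t,300,380,100,260,"pics/t_a.png")
crop(t,90,290,75,225,"pics/t_b.png")
crop(s,200,360,150,260,"pics/s_a.png")
crop(s,160,320,90,200,"pics/s_b.png")
```

```text
pics/t_a.png 3.75
pics/t_b.png 4.0
pics/s_a.png 5.0
pics/s_b.png 5.0
```

View pics/t_a.png

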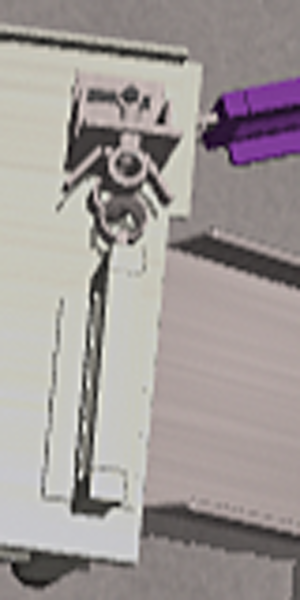

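View pics/t_b.png

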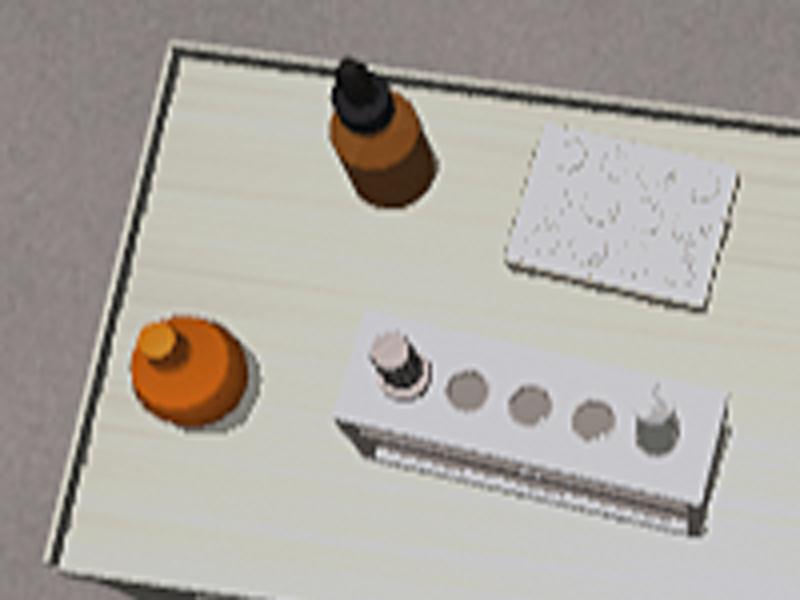

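View pics/s_a.png

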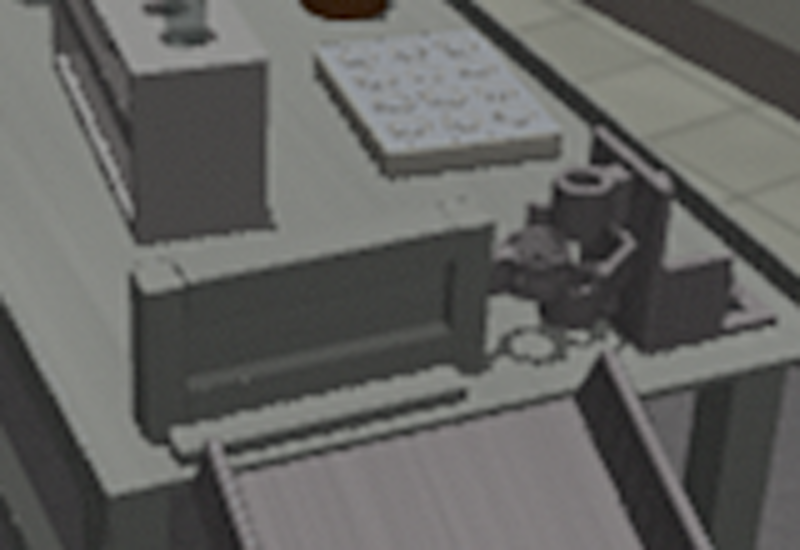

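View pics/s_b.png

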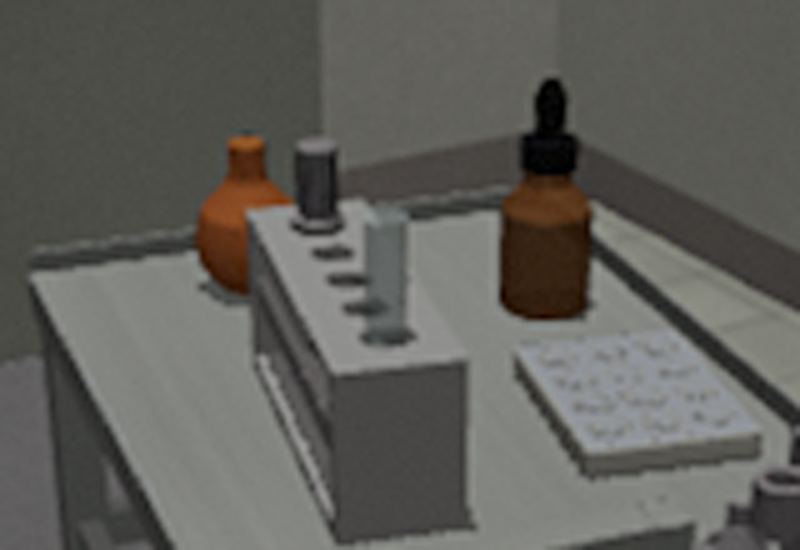

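```bash
cat > h.py <<'E'
from workcell import bot
import cv2,numpy as np
from scipy.spatial.transform import Rotation as R
np.set_printoptions(precision=4,suppress=True)
def cam(n):
    c=bot.read_camera(n); f=384/2/np.tan(np.radians(c["vfov"]/2)); return dict(f=f,cx=c["cx"],cy=c["cy"],P=c["pose"],im=c["color"][:,:,::-1].copy())
def ray(c,p):
    d=c["P"][:3,:3]@np.array([(p[0]-c["cx"])/c["f"],(p[1]-c["cy"])/c["f"],1]); return c["P"][:3,3],d
def atz(c,p,z):
    o,d=ray(c,p); return o+d*(z-o[2])/d[2]
def proj(c,X):
    X=np.atleast_2d(X); q=(X-c["P"][:3,3])@c["P"][:3,:3]; return np.c_[q[:,0]/q[:,2]*c["f"]+c["cx"],q[:,1]/q[:,2]*c["f"]+c["cy"]]
def tri(cs,ps):
    A=[];b=[]
    for c,p in zip(cs,ps):
        o,d=ray(c,p); d=d/np.linalg.norm(d); M=np.eye(3)-np.outer(d,d); A.append(M);b.append(M@o)
    return np.linalg.lstsq(np.vstack(A),np.hstack(b),rcond=None)[0]
def crop(i,x0,x1,y0,y1,n):
    k=min(800/(x1-x0),600/(y1-y0)); cv2.imwrite(n,cv2.resize(i[y0:y1,x0:x1],None,fx=k,fy=k,interpolation=cv2.INTER_CUBIC)); print(n,k)
E
python3 - <<'E'
from h import *
t=cam("top");s=cam("side")
for n,p,z in [("-x-y",(337.2,250),.18),("+x-y",(354,117),.18),("-x+y",(102,217.3),.18),("+x+y rim",(133,85.8),.19),("knk",(334,143.9),.24),("gknk",(332.4,158),.2195),("pintop",(187.2,162.2),.285),("collar",(191.2,169.5),.255),("tubehole",(90+657/4,75+440/4),.25),("gate free",(326,235.5),.238),("hole2",(90+467/4,75+390/4),.25),("hole4",(90+593/4,75+420/4),.25)]:
    print(n,atz(t,p,z))
for n,p,z in [("-x-y",(200+110/5,150+497/5),.18),("knk",(316.5,186.6),.24),("gknk",(308.5,198),.2195),("pintop",(223.3,119.1),.285),("tubehole",(160+388/5,90+337/5),.25),("hole2",(160+333/5,90+253/5),.25),("-x+y",(160+30/5,90+275/5),.18),("rack corner",(160+332/5,90+375/5),.25)]:
    print("S",n,atz(s,p,z))
print("tri knk",tri((t,s),[(334,143.9),(316.5,186.6)]),"pin",tri((t,s),[(187.2,162.2),(223.3,119.1)]))
E
```

```text
-x-y [0.4416 0.0508 0.18  ]
+x-y [ 0.6971 -0.007   0.18  ]
-x+y [0.5222 0.4749 0.18  ]
+x+y rim [0.7799 0.4228 0.19  ]
knk [0.6213 0.0506 0.24  ]
gknk [0.6022 0.0515 0.2195]
pintop [0.5852 0.2999 0.285 ]
collar [0.582  0.2986 0.255 ]
tubehole [0.5511 0.1938 0.25  ]
gate free [0.4617 0.0788 0.238 ]
hole2 [0.5769 0.2732 0.25  ]
hole4 [0.5611 0.2204 0.25  ]
S -x-y [0.442  0.0515 0.18  ]
S knk [0.6193 0.0484 0.24  ]
S gknk [0.6081 0.0526 0.2195]
S pintop [0.5845 0.2986 0.285 ]
S tubehole [0.555  0.1938 0.25  ]
S hole2 [0.5765 0.2725 0.25  ]
S -x+y [0.5221 0.4689 0.18  ]
S rack corner [0.5221 0.1769 0.25  ]
tri knk [0.6216 0.0504 0.2385] pin [0.5853 0.3    0.2844]
```

Run:
```python
from h import *
from scipy.ndimage import gaussian_filter
t=cam("top");s=cam("side")
g=gaussian_filter(cv2.cvtColor(t["im"],cv2.COLOR_BGR2GRAY).astype(float),.7)
# front edge by columns
pts=[]
for u in range(115,330,3):
    v0=217.3+(u-102)*(250-217.3)/235.2
    rr=np.arange(int(v0)-5,int(v0)+7); d=-np.diff(g[rr,u]); k=d.argmax()
    if 0<k<len(d)-1:
        o=(d[k-1]-d[k+1])/(2*(d[k-1]-2*d[k]+d[k+1])); pts.append((u,rr[k]+.5+o))
P=np.array([atz(t,p,.18)[:2] for p in pts])
# robust
for _ in range(5):
    a=np.polyfit(P[:,1],P[:,0],1); r=P[:,0]-np.polyval(a,P[:,1]); P=P[abs(r)<max(2*r.std(),3e-4)]
print("front top: yaw",-np.arctan(a[0]),"x at y",a,len(P),r.std())
g2=gaussian_filter(cv2.cvtColor(s["im"],cv2.COLOR_BGR2GRAY).astype(float),.7)
pts=[]
for v in range(150,246,2):
    u0=166+(v-145)*(222-166)/(249.4-145)
    cc=np.arange(int(u0)-6,int(u0)+7); d=np.abs(np.diff(g2[v,cc])); k=d.argmax()
    if 0<k<len(d)-1:
        o=(d[k-1]-d[k+1])/(2*(d[k-1]-2*d[k]+d[k+1])); pts.append((cc[k]+.5+o,v))
P=np.array([atz(s,p,.18)[:2] for p in pts])
for _ in range(5):
    a=np.polyfit(P[:,1],P[:,0],1); r=P[:,0]-np.polyval(a,P[:,1]); P=P[abs(r)<max(2*r.std(),3e-4)]
print("front side: yaw",-np.arctan(a[0]),a,len(P),r.std())
st=bot.get_state(); print(R.from_rotvec(st["ee_rot"]).as_matrix())
for n,p,z in [("bulb",(90+195/4,75+375/4),.215),("bottle top",(90+365/4,75+105/4),.26),("backplate tl",(300+78/3.75,100+68/3.75),.25),("backplate br",(300+180/3.75,100+130/3.75),.25),("gate end",(300+90/3.75,100+508/3.75),.18)]: print(n,atz(t,p,z))
```

```text
front top: yaw -0.18801572992164578 x at y [0.1903 0.4325] 61 0.00014776748041645682
front side: yaw -0.1879096748177284 [0.1902 0.4315] 43 0.00015019707831227775
[[ 0.38   -0.0001 -0.925 ]
 [ 0.925  -0.0004  0.38  ]
 [-0.0004 -1.     -0.0001]]
bulb [0.6005 0.3993 0.215 ]
bottle top [0.7059 0.3143 0.26  ]
backplate tl [0.6667 0.0714 0.25  ]
backplate br [0.6334 0.0268 0.25  ]
gate end [0.4688 0.0722 0.18  ]
```

```bash
cat >> h.py <<'E'
YAW=-0.188
ex=np.array([np.cos(YAW),np.sin(YAW),0]);ey=np.array([-np.sin(YAW),np.cos(YAW),0]);ez=np.array([0,0,1.])
RT=np.c_[ey,-ez,-ex]   # tool x=ey, y=down, z=-ex
def S(a,b,z): return ex*(.5994+a)+ey*(.160+b)+ez*z   # shelf -> world
def toS(p): return np.array([p@ex-.5994,p@ey-.160,p[2]])
def go(target,Rt=RT):
    st=bot.get_state(); M=R.from_rotvec(st["ee_rot"]).as_matrix()
    print("t",st["t"],"S",toS(st["ee_pos"]),"F",st["ft_force"],"open",st["opening"])
    print("shift cm",M.T@(target-st["ee_pos"])*100,"rot deg",np.degrees(R.from_matrix(M.T@Rt).as_rotvec()))
E
python3 -c "
from h import *
print(np.linalg.det(RT)); go(S(-.189,.004,.26))"
```

```text
1.0
t 0.3 S [-0.4742  0.4522  0.1993] F [-0.1378  0.1904  0.0927] open 1.0028944974332354
shift cm [-38.1978  -6.0466 -36.921 ] rot deg [  0.0006 -11.56    -0.0249]
```

Request:
step_arm --commands '[[[-10,-6,-10,0,-3,0,1],[-38.2,-6.05,-36.9,0,-11.56,0,1],[-38.2,-6.05,-36.9,0,-11.56,0,1],[-38.2,-6.05,-36.9,0,-11.56,0,1],[-38.2,-6.05,-36.9,0,-11.56,0,1],[-38.2,-6.05,-36.9,0,-11.56,0,1],[-38.2,-6.05,-36.9,0,-11.56,0,1],[-38.2,-6.05,-36.9,0,-11.56,0,1],[-38.2,-6.05,-36.9,0,-11.56,0,1],[-38.2,-6.05,-36.9,0,-11.56,0,1],[-38.2,-6.05,-36.9,0,-11.56,0,1],[-38.2,-6.05,-36.9,0,-11.56,0,1],[-38.2,-6.05,-36.9,0,-11.56,0,1],[-38.2,-6.05,-36.9,0,-11.56,0,1]]]' --squeeze 40

```text
t: 1.7
ee_pos: [0.4333, 0.0855, 0.2599]
ee_rot: [-1.292, -1.07, 1.071]
ft_force: [-0.3, 1.0, -0.1]
opening: 0.001
```

```bash
python3 -c "
from h import *
go(S(-.189,.004,.212))
t=cam('top');s=cam('side');crop(t['im'],280,400,90,260,'pics/t1.png');crop(s['im'],150,360,110,270,'pics/s1.png')"
```

```text
t 1.7 S [-0.1897  0.005   0.2599] F [-0.2843  1.0259 -0.0919] open 0.0006502460459309292
shift cm [-0.1     4.7938 -0.0742] rot deg [-0.0158  0.0764 -0.0026]
pics/t1.png 3.5294117647058822
pics/s1.png 3.75
```

View pics/t1.png

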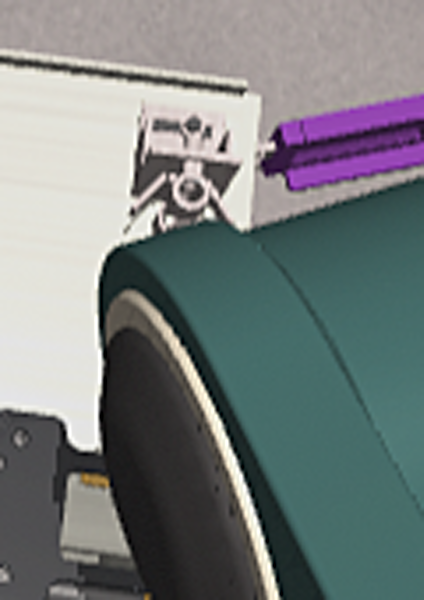

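View pics/s1.png

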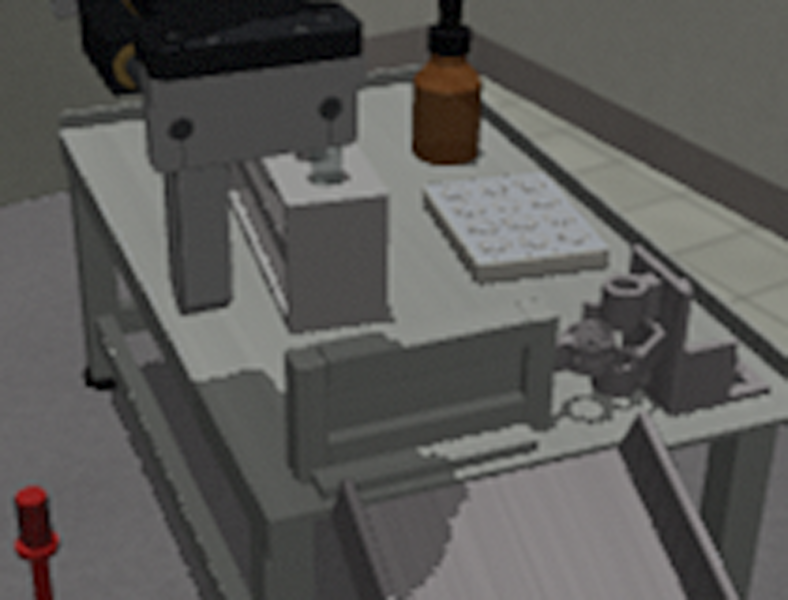

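Request:
step_arm --commands '[[[-0.1,2.4,0,0,0,0,1],[-0.1,4.8,0,0,0,0,1],[-0.1,4.8,-1.0,0,0,0,1],[-0.1,4.8,-1.5,0,0,0,1],[-0.1,4.8,-1.5,0,0,0,1]]]'

```text
t: 2.3
ee_pos: [0.4495, 0.0809, 0.2131]
ee_rot: [-1.293, -1.07, 1.069]
ft_force: [0.8, 0.2, -0.4]
opening: 0.005
```

```bash
python3 -c "
from h import *
go(S(-.148,.004,.212))
s=cam('side');crop(s['im'],150,360,110,270,'pics/s2.png')"
```

```text
t 2.3 S [-0.1729  0.0035  0.2131] F [ 0.7534  0.1839 -0.3557] open 0.005406861688457173
shift cm [ 0.0537  0.1128 -2.4935] rot deg [ 0.0733 -0.007   0.0133]
pics/s2.png 3.75
```

View pics/s2.png

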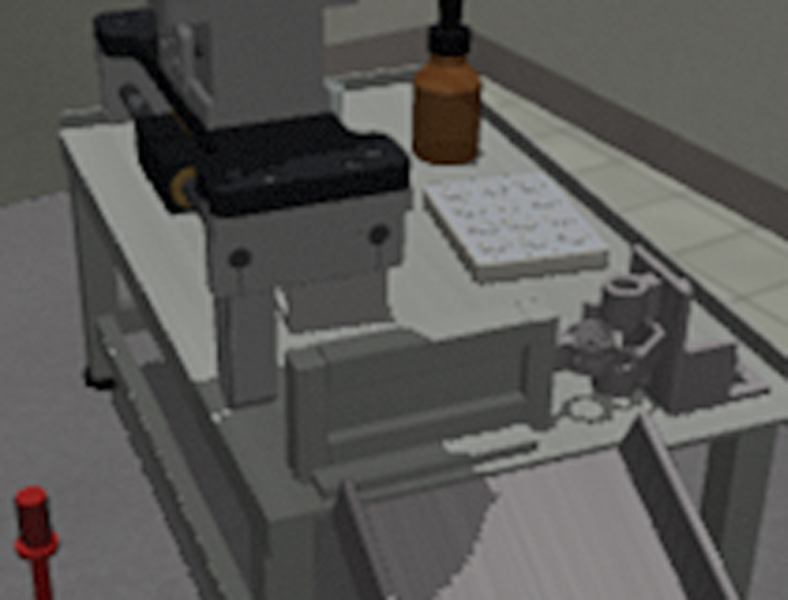

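Request:
step_arm --commands '[[[0,0.1,-0.2,0,0,0,1],[0,0.1,-0.4,0,0,0,1],[0,0.1,-0.6,0,0,0,1],[0,0.1,-0.8,0,0,0,1],[0,0.1,-0.8,0,0,0,1]]]'

```text
t: 2.85
ee_pos: [0.4563, 0.0792, 0.2111]
ee_rot: [-1.293, -1.069, 1.07]
ft_force: [0.3, -0.4, 0.4]
opening: 0.008
```

Request:
step_arm --commands '[[[0,0,-0.2,0,0,0,1],[0,0,-0.4,0,0,0,1],[0,0,-0.4,0,0,0,1]]]'

```text
t: 3.15
ee_pos: [0.4601, 0.0785, 0.211]
ee_rot: [-1.292, -1.069, 1.07]
ft_force: [0.1, 0.3, 0.4]
opening: 0.005
```

```bash
python3 -c "
from h import *
go(S(-.148,.004,.212))
s=cam('side');crop(s['im'],150,360,110,270,'pics/s3.png')"
```

```text
t 3.15 S [-0.1621  0.0031  0.211 ] F [0.1441 0.3316 0.4388] open 0.004920376292814707
shift cm [ 0.0871 -0.0958 -1.4054] rot deg [-0.0038 -0.0058 -0.0057]
pics/s3.png 3.75
```

View pics/s3.png

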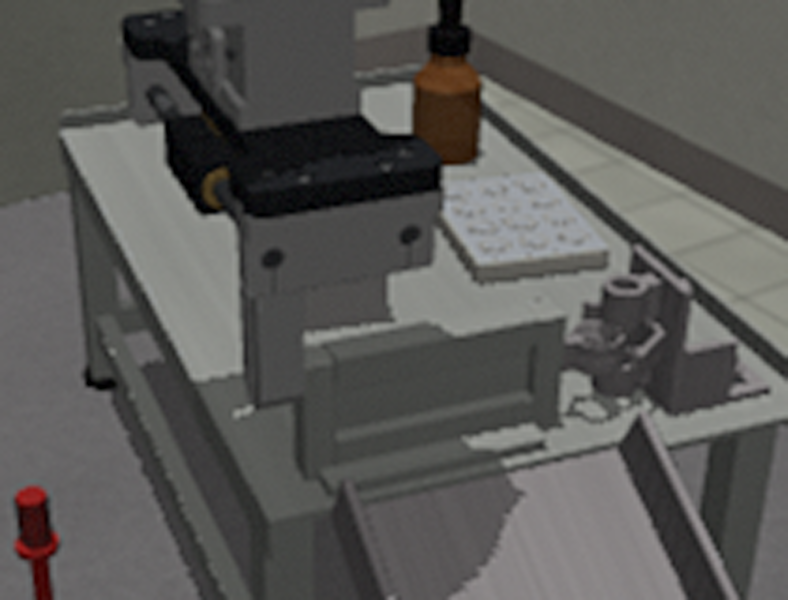

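Request:
step_arm --commands '[[[0.05,0,-0.2,0,0,0,1],[0.05,0,-0.4,0,0,0,1],[0.05,0,-0.5,0,0,0,1]]]'

```text
t: 3.5
ee_pos: [0.4651, 0.078, 0.211]
ee_rot: [-1.292, -1.069, 1.07]
ft_force: [-2.3, 0.2, 1.3]
opening: 0.005
```

Request:
step_arm --commands '[[[0,0,-0.1,0,0,0,1],[0,0,-0.2,0,0,0,1],[0,0,-0.3,0,0,0,1]]]'

```text
t: 3.8
ee_pos: [0.468, 0.0775, 0.2111]
ee_rot: [-1.292, -1.07, 1.07]
ft_force: [-1.1, 0.3, -0.1]
opening: 0.006
```

Request:
step_arm --commands '[[[0,0,-0.1,0,0,0,1],[0,0,-0.2,0,0,0,1]]]'

```text
t: 4.0
ee_pos: [0.47, 0.0771, 0.211]
ee_rot: [-1.292, -1.069, 1.07]
ft_force: [-2.4, 0.1, -0.8]
opening: 0.005
```

Request:
step_arm --commands '[[[0,0,-0.1,0,0,0,1],[0,0,-0.15,0,0,0,1]]]'

```text
t: 4.2
ee_pos: [0.4714, 0.0768, 0.211]
ee_rot: [-1.292, -1.069, 1.07]
ft_force: [-2.1, -0.4, -0.2]
opening: 0.004
```

Request:
step_arm --commands '[[[0,0,-0.1,0,0,0,1]]]'

```text
t: 4.3
ee_pos: [0.4724, 0.0767, 0.211]
ee_rot: [-1.292, -1.07, 1.07]
ft_force: [-2.2, 0.6, -0.3]
opening: 0.005
```

Request:
step_arm --commands '[[[0,0,-0.1,0,0,0,1]]]'

```text
t: 4.4
ee_pos: [0.4734, 0.0764, 0.2111]
ee_rot: [-1.292, -1.07, 1.07]
ft_force: [-1.7, 0.1, -0.5]
opening: 0.004
```

```bash
python3 -c "
from h import *
go(S(-.148,.004,.212))
s=cam('side');crop(s['im'],220,340,160,250,'pics/s4.png')"
```

```text
t 4.4 S [-0.1486  0.0036  0.2111] F [-1.7395  0.1459 -0.5443] open 0.0042448237674849116
shift cm [ 0.0422 -0.0944 -0.0614] rot deg [ 0.0019 -0.0003 -0.0065]
pics/s4.png 6.666666666666667
```

View pics/s4.png

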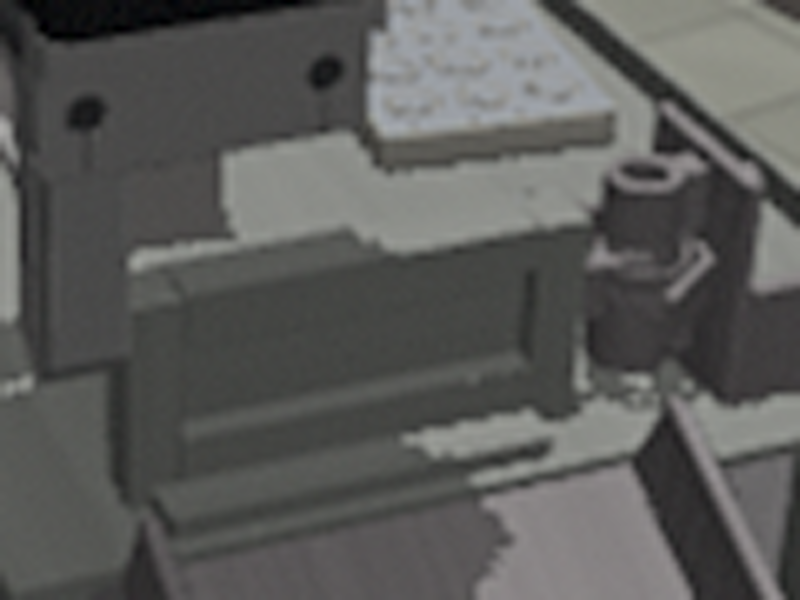

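Request:
step_arm --commands '[[[0,0,-0.05,0,0,0,1]]]'

```text
t: 4.55
ee_pos: [0.4738, 0.0764, 0.211]
ee_rot: [-1.292, -1.069, 1.07]
ft_force: [-1.7, 0.8, -0.3]
opening: 0.003
```

Request:
step_arm --commands '[[[0,0,-0.05,0,0,0,1]]]'

```text
t: 4.65
ee_pos: [0.4743, 0.0763, 0.2111]
ee_rot: [-1.292, -1.07, 1.07]
ft_force: [-0.8, -0.2, -0.6]
opening: 0.006
```

Request:
step_arm --commands '[[[0,0,-0.05,0,0,0,1]]]'

```text
t: 4.75
ee_pos: [0.4748, 0.0762, 0.2111]
ee_rot: [-1.292, -1.069, 1.07]
ft_force: [-3.2, 0.8, 1.2]
opening: 0.006
```

Request:
step_arm --commands '[[[0,0,-0.05,0,0,0,1]]]'

```text
t: 4.85
ee_pos: [0.4752, 0.0761, 0.2111]
ee_rot: [-1.292, -1.069, 1.07]
ft_force: [-5.3, 0.9, 1.2]
opening: 0.007
```

Request:
step_arm --commands '[[[0,0,-0.05,0,0,0,1]]]'

```text
t: 4.95
ee_pos: [0.4753, 0.0761, 0.2111]
ee_rot: [-1.291, -1.069, 1.07]
ft_force: [-10.9, 1.7, 6.2]
opening: 0.007
```

Request:
step_arm --commands '[[[0,0,-0.05,0,0,0,1]]]'

```text
t: 5.05
ee_pos: [0.4754, 0.0761, 0.211]
ee_rot: [-1.291, -1.068, 1.071]
ft_force: [-14.6, 2.0, 10.0]
opening: 0.005
```

Request:
step_arm --commands '[[[0,0,-0.05,0,0,0,1]]]'

```text
t: 5.15
ee_pos: [0.4754, 0.0761, 0.211]
ee_rot: [-1.29, -1.068, 1.071]
ft_force: [-18.3, 2.2, 13.6]
opening: 0.007
```

```bash
python3 -c "
from h import *
go(S(-.19,.004,.212))
s=cam('side');crop(s['im'],220,340,160,250,'pics/s5.png')"
```

```text
t 5.15 S [-0.1466  0.0036  0.211 ] F [-18.2867   2.2056  13.6487] open 0.00650590967570785
shift cm [ 0.0375 -0.0834  4.3397] rot deg [-0.1755  0.0175 -0.0164]
pics/s5.png 6.666666666666667
```

View pics/s5.png

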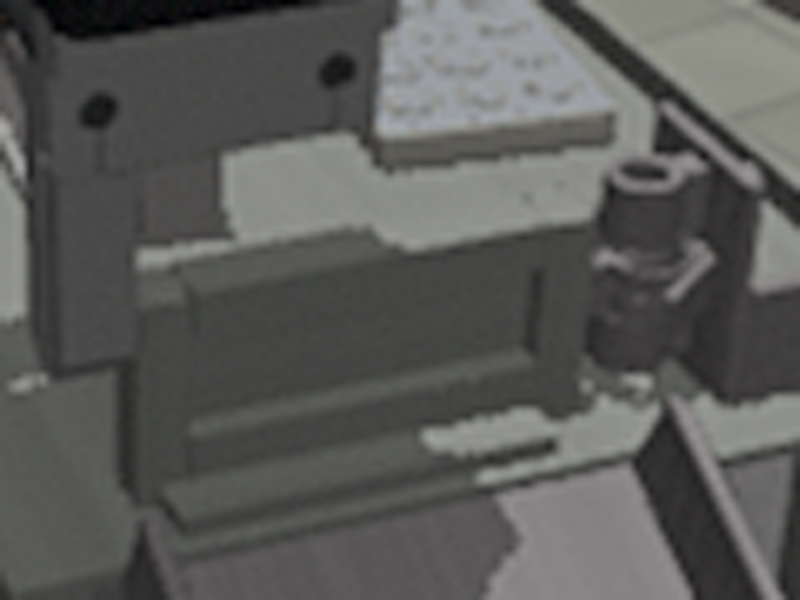

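Request:
step_arm --commands '[[[0,0,0.5,0,0,0,1],[0,0,2.5,0,0,0,1],[0,-5,4,0,0,0,1],[0,-10,4,0,0,0,1],[0,-15,4,0,0,0,0],[0,-15,4,0,0,0,0]]]'

```text
t: 5.8
ee_pos: [0.4395, 0.0836, 0.3669]
ee_rot: [-1.295, -1.077, 1.062]
ft_force: [-0.6, 0.2, -0.6]
opening: 0.137
```

```bash
python3 -c "
from h import *
print(toS(np.array([.584,.299,.27])))
go(np.array([.584,.299,.345]))
s=cam('side');crop(s['im'],220,340,160,250,'pics/s6.png')"
```

```text
[-0.0816  0.2429  0.27  ]
t 5.8 S [-0.1833  0.0043  0.3669] F [-0.5898  0.2301 -0.5798] open 0.13697631474113572
shift cm [ 23.8503   2.3904 -10.1477] rot deg [ 0.454  -0.0127  0.281 ]
pics/s6.png 6.666666666666667
```

View pics/s6.png

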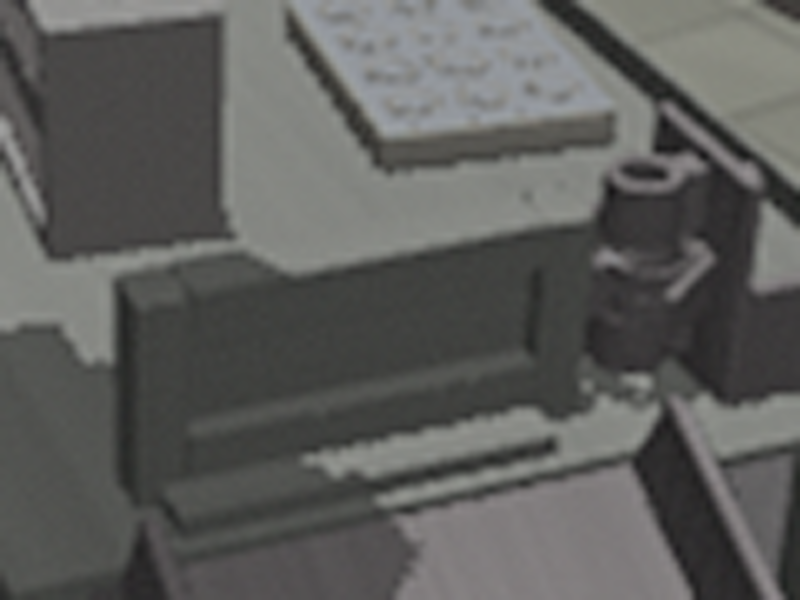

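Request:
step_arm --commands '[[[23.8,1,-10.1,0,0,0,0],[23.8,1,-10.1,0,0,0,0],[23.8,1,-10.1,0,0,0,0],[23.8,1,-10.1,0,0,0,0],[23.8,1,-10.1,0,0,0,0],[23.8,1,-10.1,0,0,0,0],[23.8,1,-10.1,0,0,0,0],[23.8,1,-10.1,0,0,0,0]]]'

```text
t: 6.65
ee_pos: [0.5811, 0.2969, 0.3506]
ee_rot: [-1.293, -1.068, 1.069]
ft_force: [-0.3, -0.9, 0.3]
opening: 0.498
```

```bash
python3 -c "
from h import *
go(np.array([.584,.299,.278]))
s=cam('side');crop(s['im'],150,310,60,180,'pics/s7.png')"
```

```text
t 6.65 S [-0.084   0.2403  0.3506] F [-0.2869 -0.8841  0.2539] open 0.49838221665332294
shift cm [ 0.2637  7.2575 -0.243 ] rot deg [-0.0033 -0.0694 -0.0546]
pics/s7.png 5.0
```

View pics/s7.png

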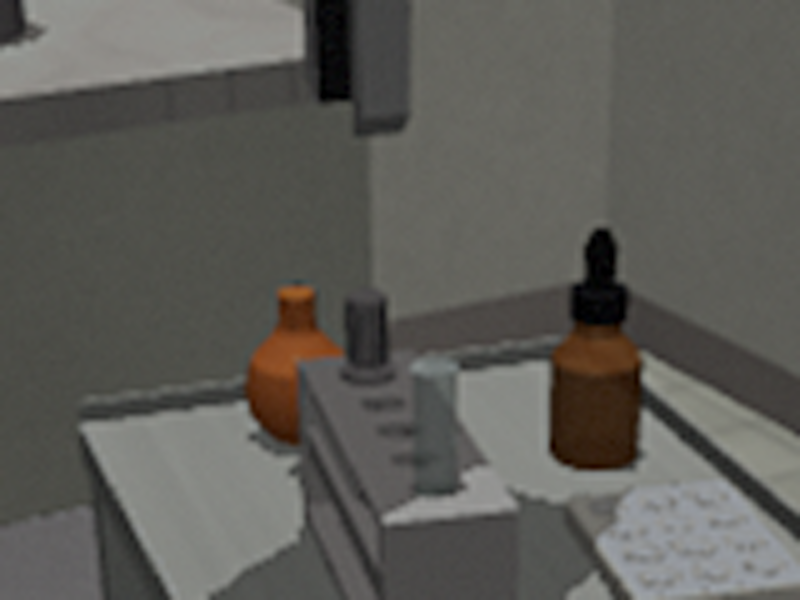

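Request:
step_arm --commands '[[[0.26,2,-0.24,0,0,0,0],[0.26,4.2,-0.24,0,0,0,0],[0.26,5.2,-0.24,0,0,0,0],[0.26,5.2,-0.24,0,0,0,0]]]'

```text
t: 7.1
ee_pos: [0.5835, 0.2993, 0.2986]
ee_rot: [-1.292, -1.068, 1.07]
ft_force: [0.7, -0.9, -0.3]
opening: 0.5
```

```bash
python3 -c "
from h import *
go(np.array([.584,.299,.278]))
s=cam('side');crop(s['im'],150,310,60,180,'pics/s8.png');t=cam('top');crop(t['im'],90,290,75,225,'pics/t8.png')"
```

```text
t 7.1 S [-0.0822  0.2431  0.2986] F [ 0.6799 -0.9006 -0.3274] open 0.5000749015906342
shift cm [-0.0219  2.0627 -0.0618] rot deg [-0.0519 -0.0476 -0.0463]
pics/s8.png 5.0
pics/t8.png 4.0
```

View pics/s8.png

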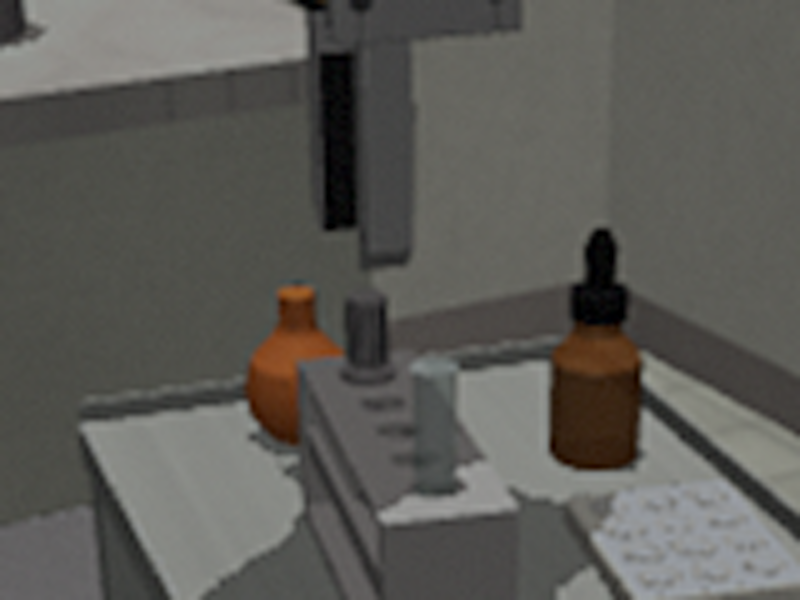

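View pics/t8.png

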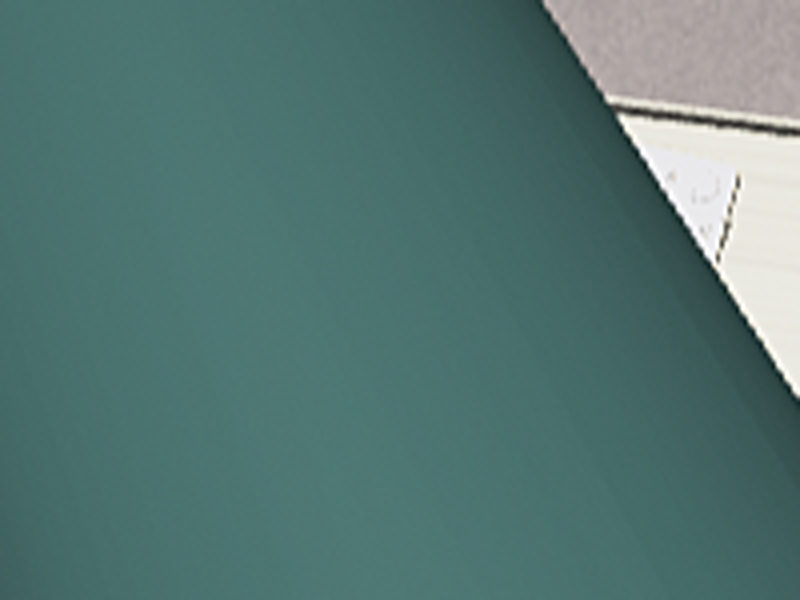

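Request:
step_arm --commands '[[[0,1.2,-0.05,0,0,0,0],[0,2.05,-0.05,0,0,0,0],[0,2.05,-0.05,0,0,0,0],[0,2.05,-0.05,0,0,0,1],[0,2.05,-0.05,0,0,0,1],[0,2.05,-0.05,0,0,0,1],[0,2.05,-0.05,0,0,0,1],[0,2.05,-0.05,0,0,0,1],[0,2.05,-0.05,0,0,0,1]]]' --squeeze 35

```text
t: 8.1
ee_pos: [0.5852, 0.3005, 0.2799]
ee_rot: [-1.293, -1.072, 1.068]
ft_force: [-1.1, -3.9, 15.0]
opening: 0.03
```

```bash
python3 -c "
from h import *
go(np.array([.584,.299,.278]))
s=cam('side');crop(s['im'],150,310,60,180,'pics/s9.png')"
```

```text
t 8.1 S [-0.0807  0.2446  0.2799] F [-1.107  -3.9265 14.9831] open 0.029619856520183452
shift cm [-0.1682  0.1928  0.0914] rot deg [ 0.1092 -0.005   0.0841]
pics/s9.png 5.0
```

View pics/s9.png

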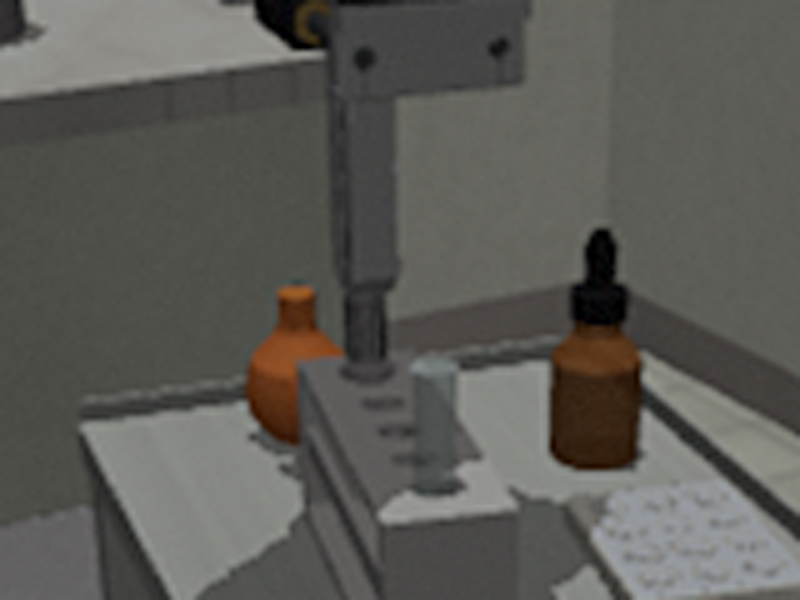

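```bash
python3 -c "
from h import *
s=cam('side')
for p in [(.5852,.3005,.261),(.5852,.3005,.285),(.5852,.3005,.255)]: print((proj(s,p)-[150,60])*5)
print(bot.get_state()['torque'], s['f'])"
```

```text
[[367.1215 350.4724]]
[[365.8335 293.7756]]
[[367.4376 364.3836]]
[-0.7524  0.3469  0.0095] 404.6484013792455
```

```bash
python3 -c "
from h import *
s=cam('side')
for x in (-.165,-.181):
  for y in (-.009,.016):
    for z in (.194,.213): print(x,y,z,((proj(s,S(x,y,z))-[150,110])*3.75))
"
```

```text
-0.165 -0.009 0.194 [[278.3012 465.6544]]
-0.165 -0.009 0.213 [[277.3443 427.6179]]
-0.165 0.016 0.194 [[259.7102 433.4044]]
-0.165 0.016 0.213 [[258.5002 396.0671]]
-0.181 -0.009 0.194 [[241.1858 473.7359]]
-0.181 -0.009 0.213 [[239.6327 435.5071]]
-0.181 0.016 0.194 [[223.5986 440.9758]]
-0.181 0.016 0.213 [[221.8246 403.4502]]
```

```bash
python3 -c "
from h import *
s=cam('side')
for T,k,o,w in [((.5811,.2969,.3506),5,(150,60),.0235),((.5835,.2993,.2986),5,(150,60),.0235),((.5852,.3005,.2799),5,(150,60),.0014)]:
  T=np.array(T)
  for d in (0,-.019,.007):
    print(d,[((proj(s,T+a*ex+b*ey+d*ez)-o)*k).round()[0].tolist() for a in(-.008,.008) for b in (-w,-w-.0125)])
"
```

```text
0 [[356.0, 152.0], [367.0, 161.0], [397.0, 148.0], [408.0, 157.0]]
-0.019 [[358.0, 202.0], [368.0, 212.0], [398.0, 198.0], [409.0, 207.0]]
0.007 [[356.0, 133.0], [367.0, 142.0], [397.0, 129.0], [408.0, 138.0]]
0 [[362.0, 284.0], [372.0, 294.0], [401.0, 279.0], [412.0, 289.0]]
-0.019 [[363.0, 330.0], [373.0, 341.0], [402.0, 326.0], [413.0, 336.0]]
0.007 [[362.0, 266.0], [372.0, 276.0], [401.0, 261.0], [412.0, 272.0]]
0 [[348.0, 309.0], [358.0, 320.0], [386.0, 305.0], [396.0, 315.0]]
-0.019 [[349.0, 354.0], [359.0, 365.0], [387.0, 349.0], [397.0, 360.0]]
0.007 [[348.0, 293.0], [358.0, 303.0], [386.0, 288.0], [396.0, 298.0]]
```

Request:
step_arm --commands '[[[0,-1,0,0,0,0,1],[0,-1.5,0,0,0,0,0],[0,-1.5,0,0,0,0,0],[0,-1.5,0,0,0,0,0],[0,-1.5,0,0,0,0,0],[0,-1.5,0,0,0,0,0],[0,0,0,0,0,0,0],[0,1.5,0,0,0,0,0],[0,2.4,0,0,0,0,0],[0,2.4,0,0,0,0,0]]]'

```text
t: 9.3
ee_pos: [0.5838, 0.2999, 0.2524]
ee_rot: [-1.292, -1.067, 1.072]
ft_force: [-0.3, -1.0, -0.3]
opening: 0.502
```

```bash
python3 -c "
from h import *
go(np.array([.584,.299,.253]))
s=cam('side');crop(s['im'],150,310,60,180,'pics/s10.png')"
```

```text
t 9.3 S [-0.082   0.2437  0.2524] F [-0.3271 -1.0038 -0.3399] open 0.5023805208605981
shift cm [-0.0839 -0.063  -0.0385] rot deg [-0.1266 -0.0015 -0.1192]
pics/s10.png 5.0
```

View pics/s10.png

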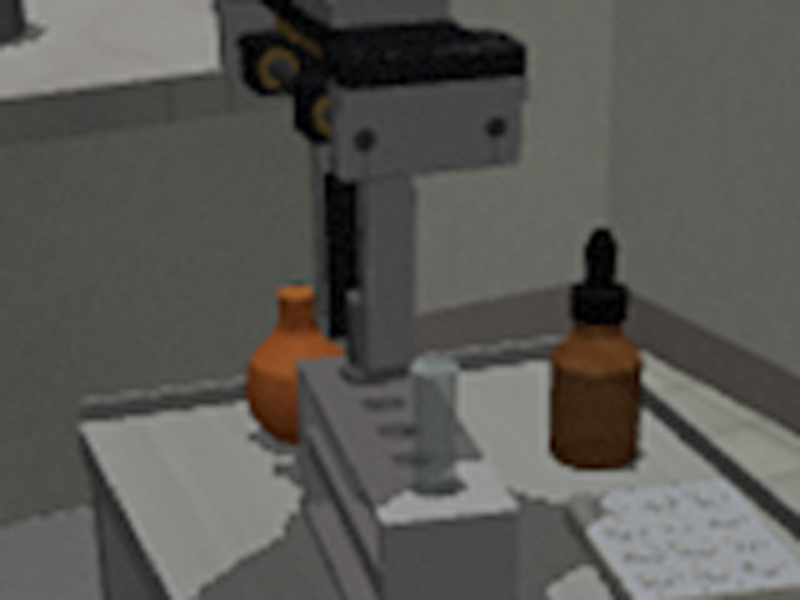

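Request:
step_arm --commands '[[[0,0,0,0,0,0,1],[0,0,0,0,0,0,1],[0,0,0,0,0,0,1],[0,0,0,0,0,0,1],[0,0,0,0,0,0,1]]]' --squeeze 35

```text
t: 9.85
ee_pos: [0.5846, 0.3003, 0.2548]
ee_rot: [-1.292, -1.07, 1.069]
ft_force: [-0.1, -0.3, 2.2]
opening: 0.151
```

```bash
python3 -c "
from h import *
go(np.array([.584,.299,.253]))
s=cam('side');crop(s['im'],150,310,60,180,'pics/s11.png')"
```

```text
t 9.85 S [-0.0812  0.2442  0.2548] F [-0.0737 -0.3232  2.1781] open 0.15094737700683458
shift cm [-0.1356  0.1768  0.0365] rot deg [ 0.0152 -0.0023  0.0082]
pics/s11.png 5.0
```

View pics/s11.png

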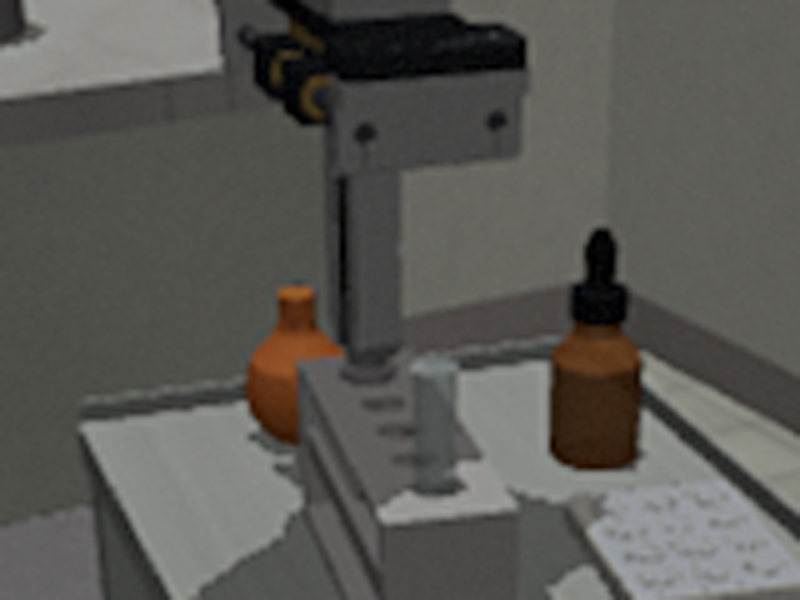

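Request:
step_arm --commands '[[[0,-0.5,0,0,0,0,1],[0,-1.5,0,0,0,0,1],[0,-3,0,0,0,0,1],[0,-5,0,0,0,0,1],[0,-7.5,0,0,0,0,1],[0,-10,0,0,0,0,1],[0,-10,0,0,0,0,1]]]'

```text
t: 10.6
ee_pos: [0.5856, 0.3006, 0.3595]
ee_rot: [-1.293, -1.075, 1.065]
ft_force: [0.8, 0.2, -0.8]
opening: 0.148
```

```bash
python3 -c "
from h import *
go(S(0,.0045,.345))
s=cam('side');crop(s['im'],150,310,60,180,'pics/s12.png')"
```

```text
t 10.6 S [-0.0803  0.2447  0.3595] F [ 0.7616  0.1671 -0.7732] open 0.14762756413239236
shift cm [-24.0239   1.3915  -8.0285] rot deg [ 0.2606 -0.0095  0.2168]
pics/s12.png 5.0
```

View pics/s12.png

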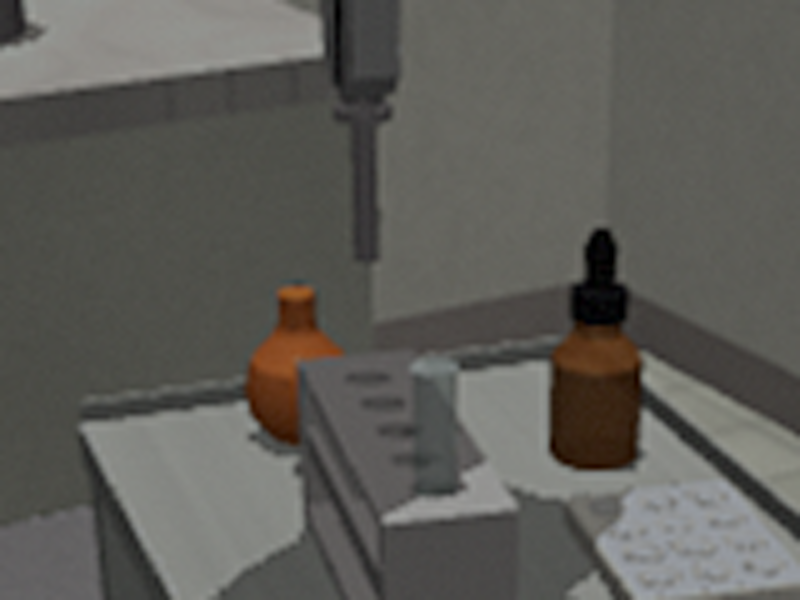

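Request:
step_arm --commands '[[[-24,1,-8,0,0,0,1],[-24,1,-8,0,0,0,1],[-24,1,-8,0,0,0,1],[-24,1,-8,0,0,0,1],[-24,1,-8,0,0,0,1],[-24,1,-8,0,0,0,1],[-24,1,-8,0,0,0,1],[-24,1,-8,0,0,0,1],[-24,1,-8,0,0,0,1]]]'

```text
t: 11.55
ee_pos: [0.6181, 0.0512, 0.3444]
ee_rot: [-1.291, -1.071, 1.071]
ft_force: [0.8, -0.2, -0.9]
opening: 0.154
```

```bash
python3 -c "
from h import *
go(S(0,.0045,.325))
s=cam('side');crop(s['im'],240,360,130,220,'pics/s13.png')
t=cam('top');cv2.imwrite('pics/t13.png',t['im'])"
```

```text
t 11.55 S [-0.0018  0.0058  0.3444] F [ 0.8246 -0.2217 -0.9118] open 0.15399575081283162
shift cm [-0.1349  1.9405 -0.1774] rot deg [-0.0249  0.123   0.0114]
pics/s13.png 6.666666666666667
```

View pics/s13.png

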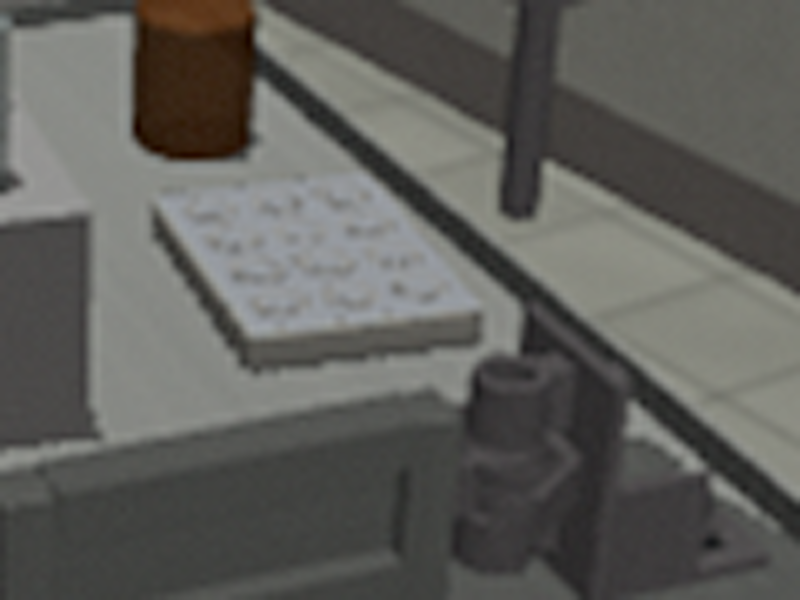

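View pics/t13.png

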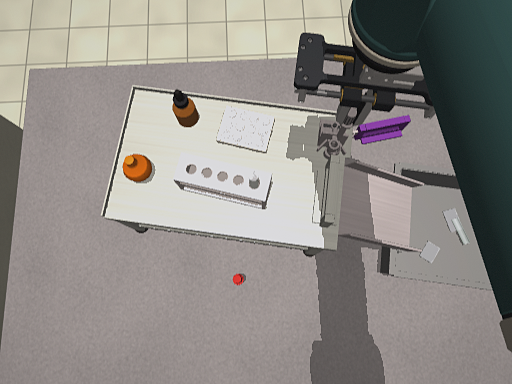

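```bash
python3 -c "
from h import *
s=cam('side');t=cam('top');crop(t['im'],300,380,90,170,'pics/t14.png')
p=bot.get_state()['ee_pos']
for dz in (-.0608,-.01,-.0046-0): print(p+dz*ez,(proj(s,p+dz*ez)-[240,130])*6.6667,(proj(t,p+dz*ez)-[300,90])*7.5)
for X in (S(0,.0045,.24),): print((proj(s,X)-[240,130])*6.6667,(proj(t,X)-[300,90])*7.5)
print(atz(s,(318,161.95),.2836),atz(s,(317.4,185.95),.24))
"
```

```text
pics/t14.png 7.5
[0.6182 0.0503 0.2837] [[518.6294 215.192 ]] [[294.4229 346.5261]]
[0.6182 0.0503 0.3345] [[540.2305  14.8322]] [[344.1106 252.2539]]
[0.6182 0.0503 0.3399] [[542.6336  -7.4574]] [[349.8871 241.294 ]]
[[507.6181 375.0367]] [[260.0106 411.0176]]
[0.6195 0.0513 0.2836] [0.622  0.0493 0.24  ]
```

View pics/t14.png

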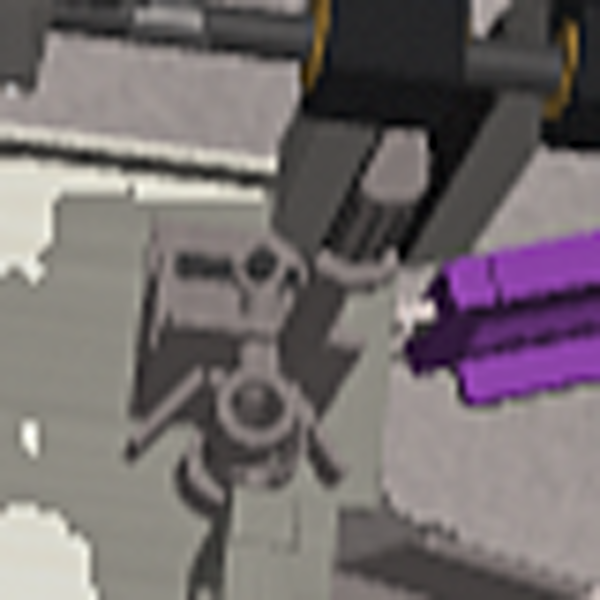

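```bash
python3 -c "
from h import *
go(S(.0016,.005,.306))"
```

```text
t 11.75 S [-0.0015  0.005   0.3445] F [ 0.1195 -0.0358 -0.8622] open 0.14941918130292328
shift cm [ 0.0031  3.853  -0.3096] rot deg [-0.0047  0.0617 -0.0025]
```

Request:
step_arm --commands '[[[0,1.5,-0.31,0,0,0,1],[0,3,-0.31,0,0,0,1],[0,3.8,-0.31,0,0,0,1],[0,3.8,-0.31,0,0,0,1],[0,3.8,-0.31,0,0,0,1]]]'

```text
t: 12.25
ee_pos: [0.6214, 0.0489, 0.3067]
ee_rot: [-1.292, -1.07, 1.07]
ft_force: [-0.2, -0.3, -0.1]
opening: 0.153
```

```bash
python3 -c "
from h import *
go(S(.0016,.005,.306))
s=cam('side');t=cam('top');crop(t['im'],310,360,115,165,'pics/t15.png');crop(s['im'],290,340,150,200,'pics/s15.png')
"
```

```text
t 12.25 S [0.0019 0.0042 0.3067] F [-0.2344 -0.2783 -0.117 ] open 0.15306371149890147
shift cm [0.0785 0.067  0.0309] rot deg [ 0.0022 -0.0018 -0.0077]
pics/t15.png 12.0
pics/s15.png 12.0
```

View pics/t15.png

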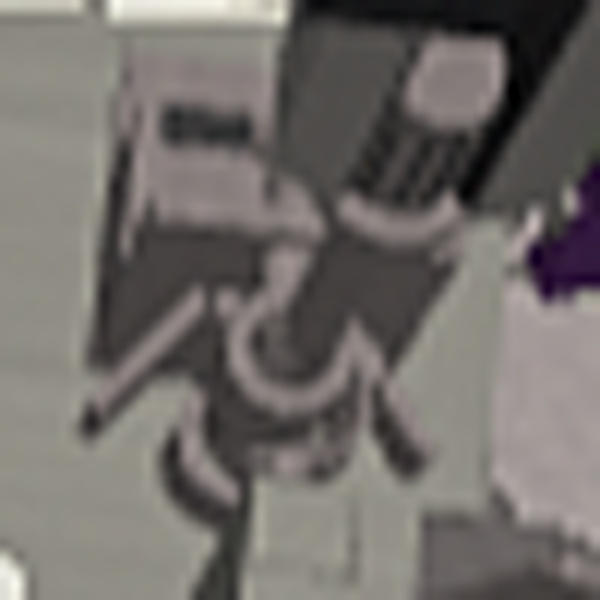

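View pics/s15.png

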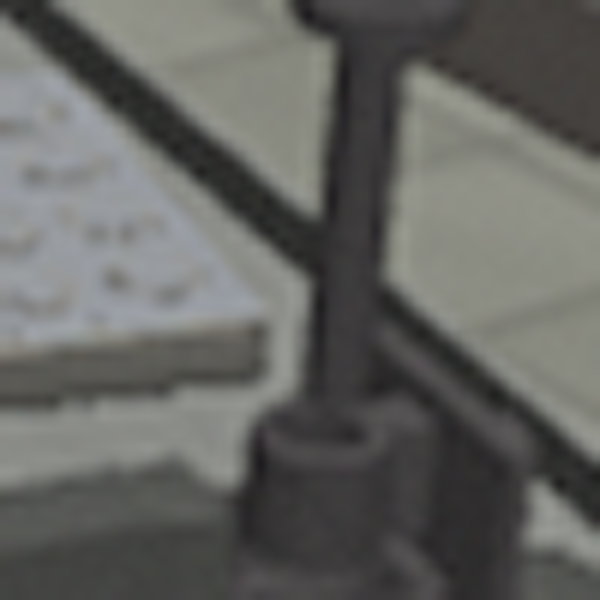

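```bash
python3 -c "
from h import *
s=cam('side');t=cam('top')
for n,c,b in(('t16',t,(322,350,128,156)),('s16',s,(305,333,165,193))):
    i=c['im'].astype(float)[b[2]:b[3],b[0]:b[1]]; g=i.mean(2); lo,hi=(25,130) if n[0]=='t' else (25,110)
    g=np.clip((g-lo)/(hi-lo),0,1)**.6*255
    cv2.imwrite(f'pics/{n}.png',cv2.resize(g.astype(np.uint8),None,fx=20,fy=20,interpolation=cv2.INTER_CUBIC))
p=bot.get_state()['ee_pos']
print(p,((proj(t,p-.0608*ez)-[322,128])*20+10),((proj(s,p-.0608*ez)-[305,165])*20+10))
print(((proj(t,p+.030*ez)-[310,115])*12+6),((proj(s,p-.0048*ez)-[290,150])*12+6), 'pintop,collar under')
"
```

```text
[0.6215 0.049  0.3071] [[281.7574 299.4387]] [[263.0577 365.6147]]
[[448.9306  76.6169]] [[379.4731  23.5063]] pintop,collar under
```

View pics/t16.png

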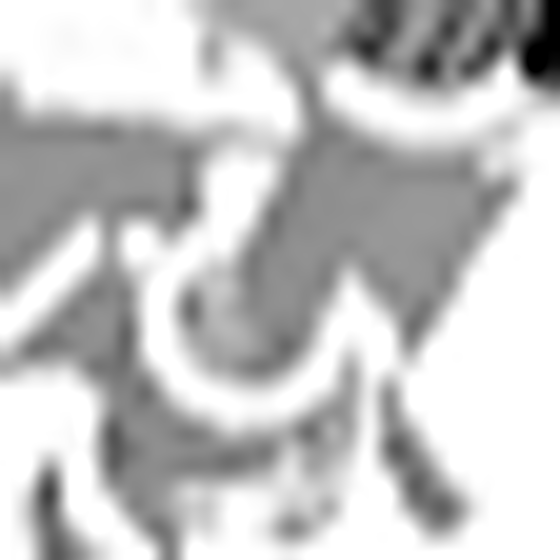

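View pics/s16.png

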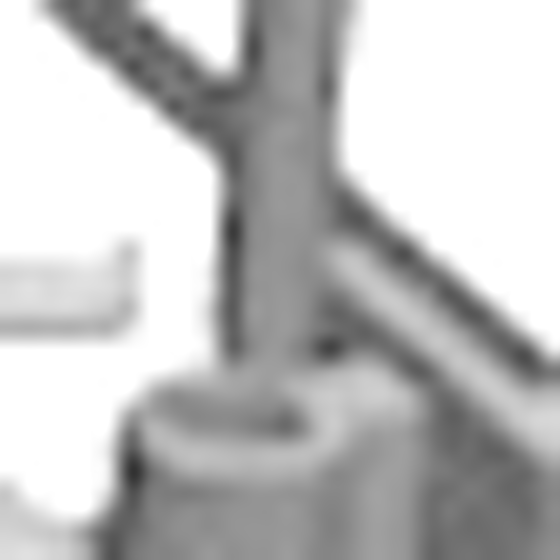

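Request:
step_arm --commands '[[[0.15,0.1,0,0,0,0,1],[0.28,0.25,0,0,0,0,1],[0.28,0.4,0,0,0,0,1],[0.28,0.4,0,0,0,0,1]]]'

```text
t: 12.85
ee_pos: [0.6217, 0.0518, 0.3023]
ee_rot: [-1.292, -1.069, 1.07]
ft_force: [-0.1, -0.4, -0.4]
opening: 0.149
```

```bash
cat > look.py <<'E'
from h import *
import sys
n=sys.argv[1]
s=cam('side');t=cam('top')
out=[]
for c,b,lo,hi in((t,(322,350,128,156),25,130),(s,(305,333,165,193),25,90)):
    i=c['im'].astype(float)[b[2]:b[3],b[0]:b[1]]; g=i.mean(2); 
    g=np.clip((g-lo)/(hi-lo),0,1)**.7*255
    out.append(cv2.resize(g.astype(np.uint8),None,fx=14,fy=14,interpolation=cv2.INTER_CUBIC))
cv2.imwrite(f'pics/{n}.png',np.hstack(out))
go(S(0,0.007,.306))
p=bot.get_state()['ee_pos']-.0608*ez
print("nose pred top,side",(proj(t,p)-[322,128])*14+7,(proj(s,p)-[305,165])*14+7+[392,0])
E
python3 look.py l17
```

```text
t 12.95 S [0.0018 0.007  0.3025] F [-0.3677 -0.5489 -0.0461] open 0.15122552291193408
shift cm [ 0.0036 -0.3453  0.1808] rot deg [-0.0004 -0.0018 -0.0053]
nose pred top,side [[168.6726 221.2299]] [[559.4457 279.5419]]
```

View pics/l17.png

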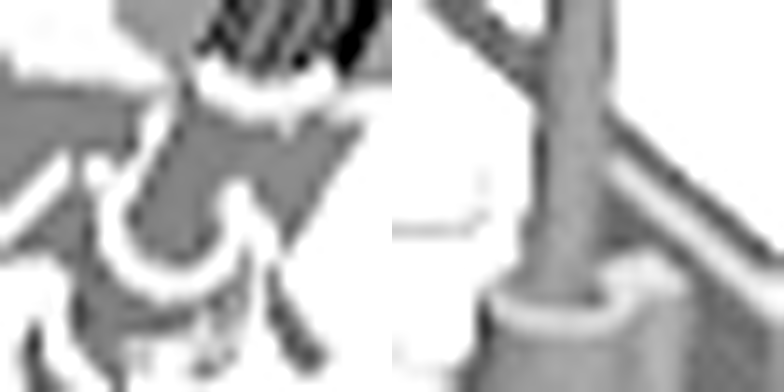

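Request:
step_arm --commands '[[[0,0.1,0,0,0,0,1],[0,0.2,0,0,0,0,1]]]'

```text
t: 13.15
ee_pos: [0.6218, 0.0516, 0.3005]
ee_rot: [-1.292, -1.07, 1.07]
ft_force: [-0.1, 0.4, -0.3]
opening: 0.152
```

Request:
step_arm --commands '[[[0,0.1,0,0,0,0,1]]]'

```text
t: 13.25
ee_pos: [0.6218, 0.0517, 0.2995]
ee_rot: [-1.292, -1.07, 1.07]
ft_force: [-0.0, -0.3, -1.2]
opening: 0.153
```

Request:
step_arm --commands '[[[0,0.1,0,0,0,0,1]]]'

```text
t: 13.35
ee_pos: [0.6218, 0.0517, 0.2985]
ee_rot: [-1.292, -1.07, 1.07]
ft_force: [-0.3, 0.2, -0.3]
opening: 0.156
```

Request:
step_arm --commands '[[[0,0.1,0,0,0,0,1]]]'

```text
t: 13.45
ee_pos: [0.6218, 0.0517, 0.2975]
ee_rot: [-1.292, -1.069, 1.07]
ft_force: [0.1, -0.5, -0.1]
opening: 0.151
```

Request:
step_arm --commands '[[[0,0.1,0,0,0,0,1]]]'

```text
t: 13.55
ee_pos: [0.6218, 0.0517, 0.2965]
ee_rot: [-1.292, -1.07, 1.07]
ft_force: [-0.5, -0.7, -1.6]
opening: 0.15
```

Request:
step_arm --commands '[[[0,0.1,0,0,0,0,1]]]'

```text
t: 13.65
ee_pos: [0.6218, 0.0517, 0.2955]
ee_rot: [-1.292, -1.07, 1.07]
ft_force: [-0.3, -0.4, -0.9]
opening: 0.155
```

```bash
python3 look.py l18
```

```text
t 13.75 S [0.0018 0.007  0.2954] F [0.434  0.7454 0.0419] open 0.15215765451736668
shift cm [ 0.0029 -1.0581  0.1778] rot deg [-0.0078 -0.0037 -0.0095]
nose pred top,side [[158.2579 241.6238]] [[553.4334 332.2192]]
```

View pics/l18.png

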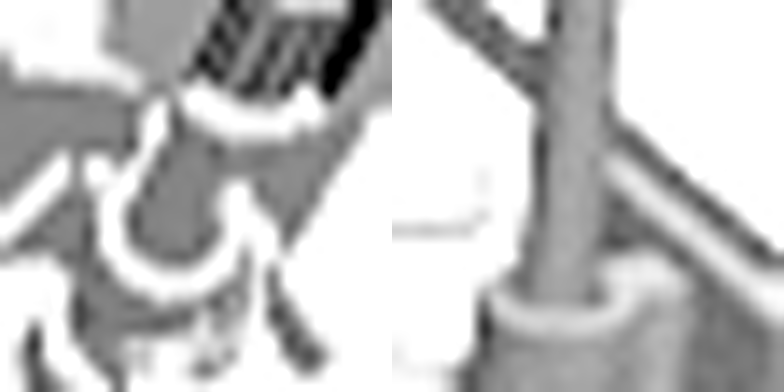

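Request:
step_arm --commands '[[[0,0.1,0,0,0,0,1],[0,0.2,0,0,0,0,1]]]'

```text
t: 13.95
ee_pos: [0.6218, 0.0518, 0.2937]
ee_rot: [-1.292, -1.07, 1.069]
ft_force: [-1.7, -0.2, 1.8]
opening: 0.149
```

Request:
step_arm --commands '[[[0,0.1,0,0,0,0,1],[0,0.2,0,0,0,0,1]]]'

```text
t: 14.15
ee_pos: [0.6216, 0.0518, 0.2915]
ee_rot: [-1.292, -1.069, 1.07]
ft_force: [-3.6, 0.6, 1.8]
opening: 0.15
```

Request:
step_arm --commands '[[[0,0.1,0,0,0,0,1],[0,0.2,0,0,0,0,1]]]'

```text
t: 14.35
ee_pos: [0.6216, 0.0517, 0.2894]
ee_rot: [-1.292, -1.069, 1.07]
ft_force: [-3.0, 0.6, 1.2]
opening: 0.15
```

Request:
step_arm --commands '[[[0,0.1,0,0,0,0,1],[0,0.2,0,0,0,0,1]]]'

```text
t: 14.55
ee_pos: [0.6217, 0.0516, 0.2875]
ee_rot: [-1.292, -1.069, 1.07]
ft_force: [-3.7, 0.3, 2.8]
opening: 0.155
```

Request:
step_arm --commands '[[[0,0.1,0.04,0,0,0,1],[0,0.2,0.04,0,0,0,1]]]'

```text
t: 14.75
ee_pos: [0.6214, 0.0517, 0.2855]
ee_rot: [-1.292, -1.07, 1.07]
ft_force: [-3.4, 1.3, 2.8]
opening: 0.149
```

Request:
step_arm --commands '[[[0,0.1,0.03,0,0,0,1],[0,0.2,0.03,0,0,0,1]]]'

```text
t: 14.95
ee_pos: [0.6212, 0.0518, 0.2835]
ee_rot: [-1.293, -1.07, 1.07]
ft_force: [-2.6, 0.1, 2.1]
opening: 0.15
```

Request:
step_arm --commands '[[[0,0.1,0,0,0,0,1],[0,0.2,0,0,0,0,1]]]'

```text
t: 15.15
ee_pos: [0.6212, 0.0518, 0.2815]
ee_rot: [-1.292, -1.07, 1.07]
ft_force: [-2.1, 0.1, 1.6]
opening: 0.15
```

Request:
step_arm --commands '[[[0,0.1,0,0,0,0,1],[0,0.2,0,0,0,0,1],[0,0.3,0,0,0,0,1]]]'

```text
t: 15.45
ee_pos: [0.6211, 0.0518, 0.2785]
ee_rot: [-1.292, -1.069, 1.07]
ft_force: [-2.2, -1.1, 3.7]
opening: 0.148
```

Request:
step_arm --commands '[[[0,0.1,0,0,0,0,1],[0,0.2,0,0,0,0,1]]]'

```text
t: 15.65
ee_pos: [0.6212, 0.0518, 0.2766]
ee_rot: [-1.292, -1.07, 1.07]
ft_force: [-3.8, -0.6, 5.0]
opening: 0.146
```

Request:
step_arm --commands '[[[0,0.1,0,0,0,0,1],[0,0.2,0,0,0,0,1]]]'

```text
t: 15.85
ee_pos: [0.6212, 0.0518, 0.2746]
ee_rot: [-1.292, -1.07, 1.069]
ft_force: [-4.4, -1.5, 5.3]
opening: 0.15
```

Request:
step_arm --commands '[[[0,0.1,0,0,0,0,1],[0,0.2,0,0,0,0,1]]]'

```text
t: 16.05
ee_pos: [0.6212, 0.0518, 0.2726]
ee_rot: [-1.292, -1.07, 1.07]
ft_force: [-4.6, -0.1, 8.6]
opening: 0.151
```

Request:
step_arm --commands '[[[0,0.1,0.04,0,0,0,1],[0,0.2,0.04,0,0,0,1]]]'

```text
t: 16.25
ee_pos: [0.6207, 0.0519, 0.2704]
ee_rot: [-1.292, -1.069, 1.07]
ft_force: [-2.3, -0.3, 1.6]
opening: 0.15
```

Request:
step_arm --commands '[[[0,0.1,0.03,0,0,0,1],[0,0.2,0.03,0,0,0,1]]]'

```text
t: 16.45
ee_pos: [0.6205, 0.0519, 0.2684]
ee_rot: [-1.292, -1.069, 1.07]
ft_force: [-1.7, -1.7, 2.6]
opening: 0.151
```

Request:
step_arm --commands '[[[0,0.1,0,0,0,0,1],[0,0.2,0,0,0,0,1]]]'

```text
t: 16.65
ee_pos: [0.6205, 0.0519, 0.2665]
ee_rot: [-1.292, -1.069, 1.07]
ft_force: [-2.3, -1.2, 2.6]
opening: 0.151
```

Request:
step_arm --commands '[[[0,0.1,0,0,0,0,1],[0,0.2,0,0,0,0,1]]]'

```text
t: 16.85
ee_pos: [0.6205, 0.0519, 0.2645]
ee_rot: [-1.292, -1.069, 1.07]
ft_force: [-2.1, -1.6, 2.3]
opening: 0.147
```

Request:
step_arm --commands '[[[0,0.1,0,0,0,0,1],[0,0.2,0,0,0,0,1]]]'

```text
t: 17.05
ee_pos: [0.6205, 0.0519, 0.2625]
ee_rot: [-1.292, -1.07, 1.07]
ft_force: [-2.5, -1.3, 1.9]
opening: 0.155
```

Request:
step_arm --commands '[[[0,0.1,0,0,0,0,1],[0,0.2,0,0,0,0,1]]]'

```text
t: 17.25
ee_pos: [0.6205, 0.0519, 0.2605]
ee_rot: [-1.292, -1.07, 1.07]
ft_force: [-2.5, -1.3, 2.3]
opening: 0.151
```

Request:
step_arm --commands '[[[0,0.1,0,0,0,0,1],[0,0.2,0,0,0,0,1]]]'

```text
t: 17.45
ee_pos: [0.6204, 0.052, 0.2585]
ee_rot: [-1.292, -1.07, 1.07]
ft_force: [-2.8, -1.4, 3.9]
opening: 0.149
```

```bash
python3 look.py l19; python3 -c "
from h import *
s=cam('side');crop(s['im'],270,350,120,210,'pics/s19.png')"
```

```text
t 17.55 S [0.0003 0.007  0.2583] F [-2.694  -1.8185  0.7994] open 0.15220320844263188
shift cm [ 0.0015 -4.7702  0.0348] rot deg [-0.0151 -0.0024 -0.0111]
nose pred top,side [[106.4819 350.5268]] [[514.0285 599.6051]]
pics/s19.png 6.666666666666667
```

View pics/s19.png

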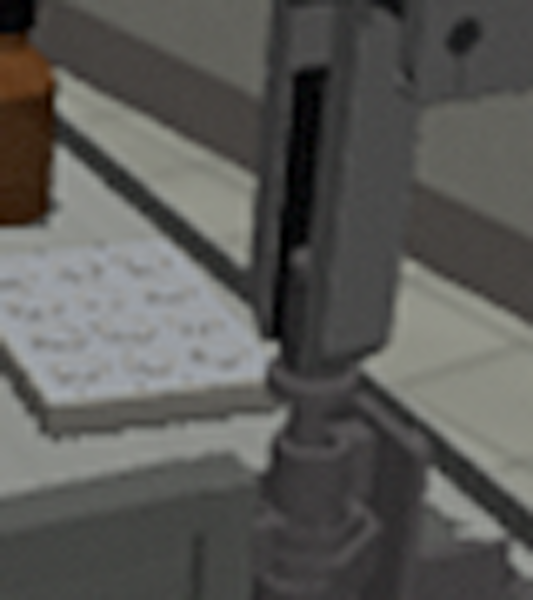

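Request:
step_arm --commands '[[[0,0.1,0,0,0,0,1],[0,0.2,0,0,0,0,1],[0,0.3,0,0,0,0,1]]]'

```text
t: 17.9
ee_pos: [0.6205, 0.0519, 0.2556]
ee_rot: [-1.292, -1.07, 1.07]
ft_force: [-2.8, -2.0, 3.5]
opening: 0.151
```

Request:
step_arm --commands '[[[0,0.1,0,0,0,0,1],[0,0.2,0,0,0,0,1],[0,0.3,0,0,0,0,1]]]'

```text
t: 18.2
ee_pos: [0.6204, 0.0519, 0.2525]
ee_rot: [-1.292, -1.07, 1.07]
ft_force: [-2.0, -0.5, 4.4]
opening: 0.154
```

Request:
step_arm --commands '[[[0,0.1,0,0,0,0,1],[0,0.2,0,0,0,0,1]]]'

```text
t: 18.4
ee_pos: [0.6205, 0.052, 0.2505]
ee_rot: [-1.292, -1.07, 1.07]
ft_force: [-1.6, -1.7, 3.4]
opening: 0.152
```

Request:
step_arm --commands '[[[0,0.1,0,0,0,0,1]]]'

```text
t: 18.5
ee_pos: [0.6205, 0.0519, 0.2495]
ee_rot: [-1.292, -1.07, 1.07]
ft_force: [-2.8, -1.7, 4.3]
opening: 0.149
```

Request:
step_arm --commands '[[[0,0.1,0,0,0,0,1]]]'

```text
t: 18.6
ee_pos: [0.6205, 0.0519, 0.2485]
ee_rot: [-1.292, -1.07, 1.07]
ft_force: [-2.3, -1.7, 4.5]
opening: 0.154
```

Request:
step_arm --commands '[[[0,0.1,0,0,0,0,1]]]'

```text
t: 18.7
ee_pos: [0.6204, 0.0519, 0.2475]
ee_rot: [-1.292, -1.069, 1.07]
ft_force: [-2.9, -1.3, 4.1]
opening: 0.148
```

Request:
step_arm --commands '[[[0,0.1,0,0,0,0,1]]]'

```text
t: 18.8
ee_pos: [0.6204, 0.0519, 0.2465]
ee_rot: [-1.292, -1.069, 1.07]
ft_force: [-2.7, -1.6, 3.6]
opening: 0.148
```

Request:
step_arm --commands '[[[0,0.1,0,0,0,0,1]]]'

```text
t: 18.9
ee_pos: [0.6204, 0.0519, 0.2455]
ee_rot: [-1.292, -1.069, 1.07]
ft_force: [-2.4, -1.4, 3.4]
opening: 0.152
```

Request:
step_arm --commands '[[[0,0.05,0,0,0,0,1]]]'

```text
t: 19.0
ee_pos: [0.6204, 0.0519, 0.245]
ee_rot: [-1.292, -1.069, 1.07]
ft_force: [-2.7, -2.4, 3.0]
opening: 0.149
```

Request:
step_arm --commands '[[[0,0.05,0,0,0,0,1]]]'

```text
t: 19.1
ee_pos: [0.6205, 0.0519, 0.2446]
ee_rot: [-1.292, -1.07, 1.07]
ft_force: [-5.4, -0.9, 9.1]
opening: 0.154
```

Request:
step_arm --commands '[[[0,0.05,0,0,0,0,1]]]'

```text
t: 19.2
ee_pos: [0.6206, 0.0519, 0.2447]
ee_rot: [-1.293, -1.07, 1.069]
ft_force: [-7.8, -1.6, 14.2]
opening: 0.154
```

```bash
python3 -c "
from h import *
s=cam('side');crop(s['im'],270,350,120,210,'pics/s20.png')"
```

```text
pics/s20.png 6.666666666666667
```

View pics/s20.png

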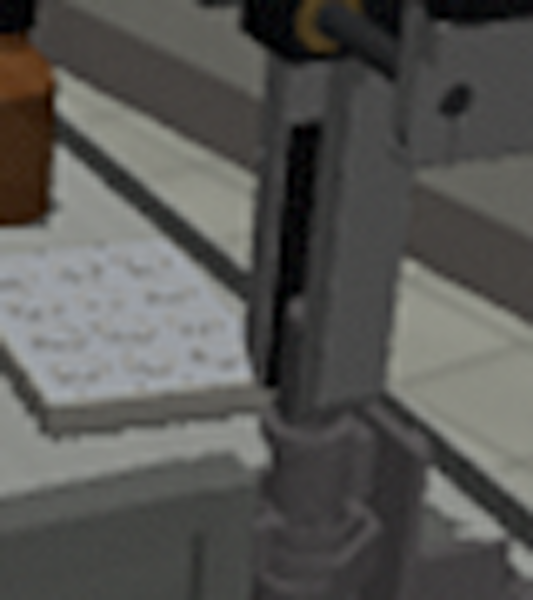

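Request:
step_arm --commands '[[[0,-0.04,0,0,0,0,1],[0,-0.04,0,0,0,0,0.5],[0,-0.04,0,0,0,0,0.4],[0,-0.04,0,0,0,0,0.3],[0,-0.04,0,0,0,0,0.3],[0,-0.04,0,0,0,0,0.3]]]'

```text
t: 19.85
ee_pos: [0.6205, 0.052, 0.2444]
ee_rot: [-1.292, -1.07, 1.07]
ft_force: [0.3, 0.1, 0.1]
opening: 0.348
```

```bash
python3 -c "
from h import *
go(S(0,.007,.33))
s=cam('side');crop(s['im'],270,350,120,210,'pics/s21.png')"
```

```text
t 19.85 S [0.0004 0.0071 0.2444] F [0.2681 0.0984 0.086 ] open 0.3477057092094378
shift cm [-0.0055 -8.5581  0.0426] rot deg [ 0.001   0.0007 -0.0029]
pics/s21.png 6.666666666666667
```

View pics/s21.png

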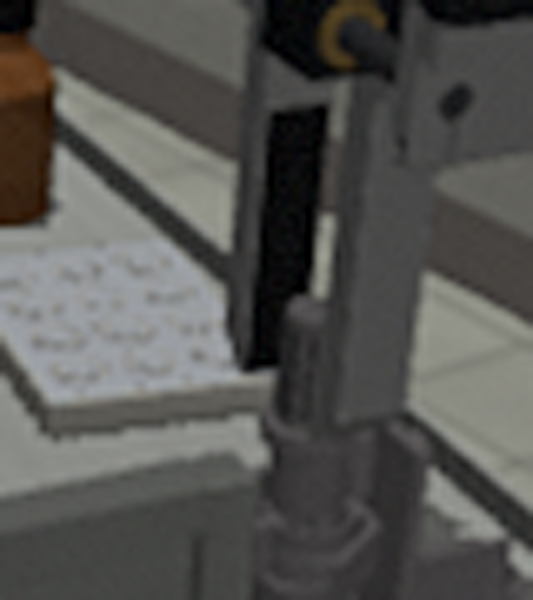

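Released, pin stays seated. Rising straight up, then back out of the way.

Request:
step_arm --commands '[[[0,-1,0,0,0,0,0.3],[0,-3,0,0,0,0,0.3],[0,-6,0,0,0,0,0.3],[0,-10,0,0,0,0,0.3],[0,-13,0,0,0,0,0.3],[0,-13,4,0,0,0,0.3],[0,-13,9,0,0,0,0.3],[0,-13,14,0,0,0,0.3],[0,-13,19,0,0,0,0.3],[0,-13,22,0,0,0,0.3],[0,-13,22,0,0,0,0.3],[0,-13,22,0,0,0,0.3]]]'

```text
t: 21.1
ee_pos: [0.4044, 0.093, 0.3755]
ee_rot: [-1.292, -1.072, 1.068]
ft_force: [0.2, 0.0, 0.5]
opening: 0.352
```

```bash
python3 -c "
from h import *
go(S(0,.007,.33))
s=cam('side');crop(s['im'],210,350,120,225,'pics/s22.png')
t=cam('top');crop(t['im'],310,360,110,170,'pics/t22.png');cv2.imwrite('pics/t22f.png',t['im'])"
```

```text
t 21.1 S [-0.2195  0.007   0.3755] F [0.2172 0.0237 0.5474] open 0.35184002278634624
shift cm [ -0.0124   4.5847 -21.9438] rot deg [0.0862 0.0208 0.0725]
pics/s22.png 5.714285714285714
pics/t22.png 10.0
```

View pics/s22.png

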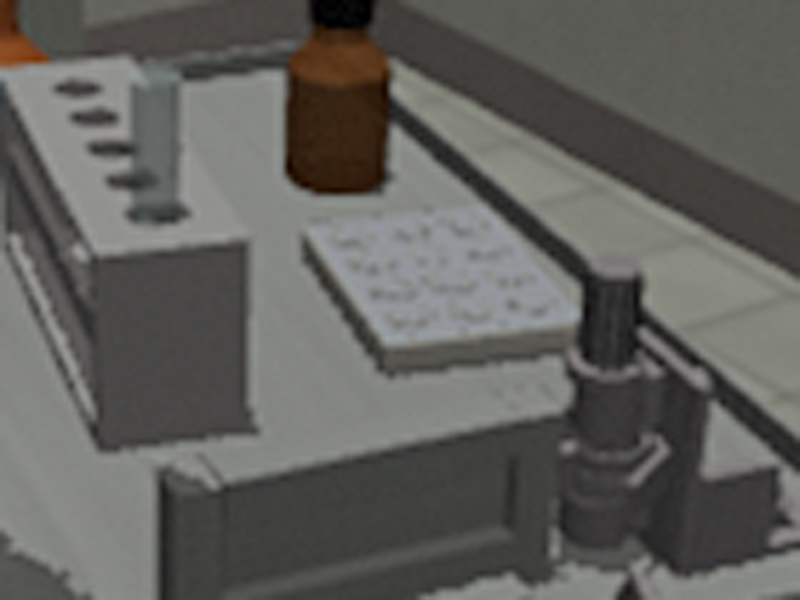

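View pics/t22.png

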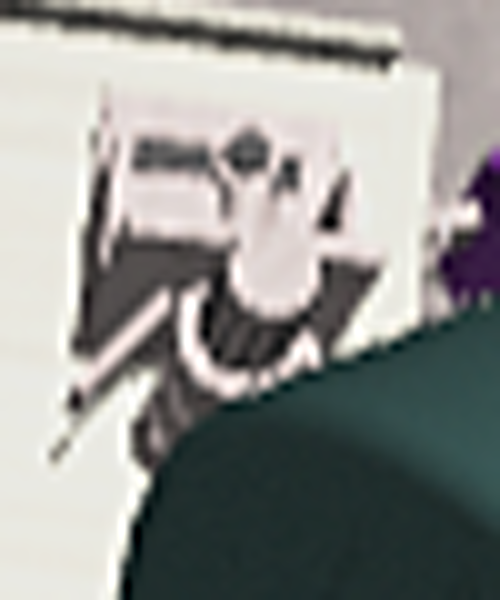

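View pics/t22f.png

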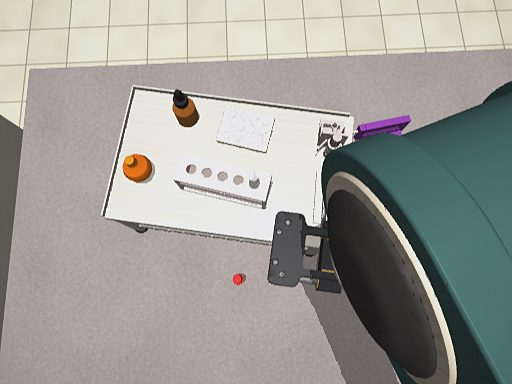

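```bash
python3 -c "
from h import *
t=cam('top');s=cam('side')
X=tri((t,s),[(337.1,137),(317.1,166.4)]);print(X,toS(X))
print(bot.hand_in())"
```

```text
[0.6199 0.0523 0.2753] [-0.0002  0.0072  0.2753]
the job is handed in; nothing more can be done
None
```

The gate is home, the pin is through all three knuckles with its collar on the top one, and the arm is clear. I handed the job in at about 21 s of the 72 s allowed. `hand_in` gave no verdict.

- **Gate:** I pushed it until it met a firm stop, with about 18 N along the push. It stayed in place when I backed off.
- **Pin:** The bracket turned out to be about 7 mm off nominal in +y. The pin went in with low forces, at most 14 N when the collar landed. I opened the fingers, the pin stayed put, and I backed the arm away.

**Last checks:**
- The pin's top measured 0.275 m high, at shelf x 0 and y +7 mm. That puts `pin_grip` at about 0.260 m, inside the 0.256 to 0.262 m window.
- After letting go, the wrist force read about zero.
- The pictures show the gate standing at the bracket. The tube, bottle, bulb and spot plate look to be where they started.

**Disagreements and a slip:**
- **Fingertip height:** The fingertips stood about 5 mm above the reported TCP height, not 19 mm below it as stated. My first grasp closed on top of the pin with 15 N before I noticed. I raised the arm, corrected for it and regrasped with no visible harm.
- **Deck edge:** The hinge's x from the deck's front edge differed by about 2 mm from the direct camera view of the knuckle. The final pin position agreed with the deck-edge value.

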